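Sort the mounted specimens into their trays

TASK

Sort the five mounted specimens into the trays: the two beetles into the green tray, the two butterflies into the blue tray and the spider into the red tray, each lying flat, right way up, in a bay of its own. They are fragile: keep them upright and set them down gently rather than dropping them. Leave the bottle and the pincushion where they are, and let go of everything at the end.

Things in the scene. Friction and masses are not known exactly. Their poses are not given: they have to be found in the camera images.
- beetle_black: Mounted beetle, shiny black, oval hard body with six short legs, head to +x. Fixed to the top of a wooden block with a white card face; the block is 60 mm (its x) by 44 mm (its y) by 28 mm high (up to 40 mm to the top of the insect) and weighs about 70 g. Grip the block across its 44 mm width by its upper half. Origin: centre of the block's underside, z up. It starts upright on the dark grey mat.
- beetle_brown: Mounted beetle, chestnut brown with a black head, oval hard body with six short legs, head to +x. Fixed to the top of a wooden block with a white card face; the block is 60 mm (its x) by 44 mm (its y) by 28 mm high (up to 40 mm to the top of the insect) and weighs about 70 g. Grip the block across its 44 mm width by its upper half. Origin: centre of the block's underside, z up. It starts upright on the dark grey mat.
- butterfly_orange: Mounted butterfly with four spread flat orange wings with dark spots (wings along x). Fixed to the top of a wooden block with a white card face; the block is 60 mm (its x) by 44 mm (its y) by 28 mm high (up to 40 mm to the top of the insect) and weighs about 70 g. Grip the block across its 44 mm width by its upper half. Origin: centre of the block's underside, z up. It starts upright on the dark grey mat.
- butterfly_yellow: Mounted butterfly with four spread flat yellow wings with dark spots (wings along x). Fixed to the top of a wooden block with a white card face; the block is 60 mm (its x) by 44 mm (its y) by 28 mm high (up to 40 mm to the top of the insect) and weighs about 70 g. Grip the block across its 44 mm width by its upper half. Origin: centre of the block's underside, z up. It starts upright on the dark grey mat.
- spider: Mounted spider, grey-brown, two round body parts and eight long legs, head to +x. Fixed to the top of a wooden block with a white card face; the block is 60 mm (its x) by 44 mm (its y) by 28 mm high (up to 40 mm to the top of the insect) and weighs about 70 g. Grip the block across its 44 mm width by its upper half. Origin: centre of the block's underside, z up. It starts upright on the dark grey mat.
- tray_green: Green tray: fixed flat tray with a pale green floor and strong green walls, 74 mm (its x) by 177 mm (its y). A wall across the middle parts it into two equal bays, each 68 mm (x) by 84 mm (y), whose centres lie at x = 0, y = +43.5 mm and y = -43.5 mm; each bay takes one block, its 60 mm side along the tray's y. The floor is 4 mm thick, walls 3 mm thick with their top 12 mm above the table. Origin: centre of the underside, z up. For beetles.
- tray_blue: Blue tray: fixed flat tray with a pale blue floor and strong blue walls, 74 mm (its x) by 177 mm (its y). A wall across the middle parts it into two equal bays, each 68 mm (x) by 84 mm (y), whose centres lie at x = 0, y = +43.5 mm and y = -43.5 mm; each bay takes one block, its 60 mm side along the tray's y. The floor is 4 mm thick, walls 3 mm thick with their top 12 mm above the table. Origin: centre of the underside, z up. For butterflies.
- tray_red: Red tray: fixed flat tray with a pale red floor and strong red walls, 74 mm (its x) by 177 mm (its y). A wall across the middle parts it into two equal bays, each 68 mm (x) by 84 mm (y), whose centres lie at x = 0, y = +43.5 mm and y = -43.5 mm; each bay takes one block, its 60 mm side along the tray's y. The floor is 4 mm thick, walls 3 mm thick with their top 12 mm above the table. Origin: centre of the underside, z up. For the spider; one of its bays stays empty.
- bottle: Bystander: small amber bottle with a black cap, 48 mm across, 90 mm tall, loose; off to the right side. Origin: centre of its underside. Leave it alone.
- pincushion: Bystander: round grey pincushion 52 mm across, 42 mm high, with coloured round-headed pins reaching 65 mm, loose; off to the left side. Origin: centre of its underside. Leave it alone.
Things that resemble listed ones, but are neither listed nor needed, are in the scene too. What is shaped like the spider but turquoise is not meant.

How it is judged:
At the end, for the whole second after the job is handed in: Each block stands flat (tilt under 0.08 rad, underside within 2.5 mm of the tray floor) within a bay of the tray for its kind (beetles green, butterflies blue, spider red), at rest and released; bottle and pincushion upright and within 30 mm of their starts (x of beetle_black in the frame of tray_green between -0.025 and 0.025 m and y of beetle_black in the frame of tray_green between -0.065 and 0.065 m and z of beetle_black in the frame of tray_green between 0.001 and 0.0065 m and angle between each of beetle_black, beetle_brown, butterfly_orange, butterfly_yellow, spider's own z axis and vertical below 0.08 rad and linear speed of each of beetle_black, beetle_brown, butterfly_orange, butterfly_yellow, spider below 0.02 m/s and angular speed of each of beetle_black, beetle_brown, butterfly_orange, butterfly_yellow, spider below 0.2 rad/s and x of beetle_brown in the frame of tray_green between -0.025 and 0.025 m and y of beetle_brown in the frame of tray_green between -0.065 and 0.065 m and z of beetle_brown in the frame of tray_green between 0.001 and 0.0065 m and x of butterfly_orange in the frame of tray_blue between -0.025 and 0.025 m and y of butterfly_orange in the frame of tray_blue between -0.065 and 0.065 m and z of butterfly_orange in the frame of tray_blue between 0.001 and 0.0065 m and x of butterfly_yellow in the frame of tray_blue between -0.025 and 0.025 m and y of butterfly_yellow in the frame of tray_blue between -0.065 and 0.065 m and z of butterfly_yellow in the frame of tray_blue between 0.001 and 0.0065 m and x of spider in the frame of tray_red between -0.025 and 0.025 m and y of spider in the frame of tray_red between -0.065 and 0.065 m and z of spider in the frame of tray_red between 0.001 and 0.0065 m and not (distance of any of bottle, pincushion from where it was at the start of the episode above 0.03 m or angle between any of bottle, pincushion's own z axis and vertical above 0.3 rad)); the robot touches nothing.
It fails at once if a specimen is dropped or slammed: faster than 0.7 m/s with its underside less than 60 mm above the table ((height (world z) of beetle_black below 0.06 m and linear speed of beetle_black above 0.7 m/s) or (height (world z) of beetle_brown below 0.06 m and linear speed of beetle_brown above 0.7 m/s) or (height (world z) of butterfly_orange below 0.06 m and linear speed of butterfly_orange above 0.7 m/s) or (height (world z) of butterfly_yellow below 0.06 m and linear speed of butterfly_yellow above 0.7 m/s) or (height (world z) of spider below 0.06 m and linear speed of spider above 0.7 m/s)).
It fails at once if a specimen is tipped more than 0.6 rad (angle between any of beetle_black, beetle_brown, butterfly_orange, butterfly_yellow, spider's own z axis and vertical above 0.6 rad).
It fails at once if the bottle or the pincushion is pushed more than 30 mm or tipped more than 0.3 rad (distance of any of bottle, pincushion from where it was at the start of the episode above 0.03 m or angle between any of bottle, pincushion's own z axis and vertical above 0.3 rad).
It also fails if it takes over 125 s, if anything falls off the work surface, if the arm or the gripper's body presses on something with over 40 N, if the wrist force passes 120 N, or if a joint passes its speed limit or range.

ROBOT

A 6-joint arm with a two-finger parallel gripper is mounted at the origin on the work surface. World frame = base frame: x ahead of the robot, y to its left, z up, the work surface at z = 0. Lengths are in m, angles in rad, forces in N, time in s.
With the tool pointing down it reaches from about 0.25 to 0.775 m from the base axis. Payload 4 kg.
Tool frame: the origin (TCP) lies midway between the tips of the shut fingers; the grasp point (between the pads) lies 19 mm behind it (robot.pinch_z is the distance from the TCP to the grasp point, in m); x points along the fingers, y is the direction in which the jaws open and shut, and the axes are right-handed (so a half turn about x gives the same grasp; the last joint's range is limited). The gripper opens to 94 mm and grips with 3 to 60 N. Pads are 16 mm wide; open, the fingers measure 119 mm over their backs; the gripper's body (75 mm by 177 mm) begins 78 mm behind the grasp point.
Start: joints at [-1.372, 0.087, 1.371, -0, 1.684, -0.103], TCP at [0.163, -0.525, 0.168] pointing down, gripper open.
Joint ranges: [-3.1, 3.1], [-0.76, 2.03], [0.27, 2.55], [-1.08, 4.22], [0.17, 2.65], [-2.57, 2.57]. Speed limits (rad/s): [2.79, 2.79, 3.14, 3.14, 3.14, 3.14].

INTERFACE

Orientations are given as [roll, pitch, yaw] about the fixed x, y, z axes, in that order (R = Rz(yaw) Ry(pitch) Rx(roll)).
In Python, from bench import robot, imaging gives the robot as it stands. The module is installed in compiled form; this text tells all that it offers.
- The arm moves only by the tool drive_tool, never from a script. Its argument "commands" is a list that holds one entry, the list of rows, each a list of 4 numbers: the shift along the tool's x, y, z as a fraction of full scale, then the turn about the tool's x as a fraction of full scale. A call has 1 to 20 rows; each row shifts and turns the commanded pose from where the row before left it, along the tool's axes as they then stand; what a row does not reach is not made up. Full scale, the value 1, is 0.25 m for a shift and 360 degrees for a turn. A row lasts 1/10 s, in which the tool goes at most 50 mm and 8.59 degrees, less where a joint would pass 70% of its speed; a pose out of reach is approached as far as the arm can. A call with a number of a shift or a turn outside -1 to 1 is refused whole. A call with a gripper value outside its range is refused whole. "grip" is the opening, from 0 (shut) to 1 (fully open), set as the call begins (left out, the last holds). The fingers move at their own pace and stop on an object; the grip force is fixed at half the most. Time passes only in rows, so rows that do not move let the fingers close. It gives the time, the measured TCP pose, the force and the opening at its end, in the units of the state.
- robot.get_obs(): the state, without advancing time (a new reading comes with each control period).
- imaging.snapshot(name): name is "scene" or "top" or "wrist"; returns a dict with "pixels" (420x560x3 uint8, red, green, blue), "z_map" (420x560 float32, m along the optical axis (not along the pixel's ray), 0 where there is no reading), "mtx" (3x3 intrinsics, pixels), "extrinsics" (4x4, takes a point from world to camera coordinates). Camera axes: x right, y up, looking along -z (the intrinsics and any distortion apply to the point x, -y, -z); pixel columns grow to the right and rows downward; lengths in m; the calibration is good to about 2 mm. A picture is of the moment at which its call begins.
- robot.close_job(): hands the job in, once; it reports no verdict.
The state is a dict: "time": time; "joint_positions": joint angles; "qvel": joint speeds; "joint_torque": joint torques, N m; "tool_pos": TCP position; "ee_rot": TCP orientation; "wrist_force": force on the tool from outside, world axes, zero at the start; "wrist_torque": the same for the moment, N m; "width": finger opening in m.
Only numpy, scipy, OpenCV 4.12 (cv2) and the standard library are available. Lean on these libraries where they do the work, as an engineer would, in place of code of your own. Each camera call takes 0.05 s, during which the arm holds its last target.

## Working session

There is one attempt and no reset: what is moved stays moved. The work goes in short steps, Python scripts to look and compute and a tool call to move; the robot and the scene stay as the last step left them, time stands still between calls to the robot, and variables do not carry over. Pictures are saved under pics/ and viewed, and the job is handed in when it is done.

Besides the shell and the picture viewer there is one more tool, called as a command line: name --argument value ..., lists and objects as JSON in quotes. drive_tool: Moves the arm, as the interface text tells. Shift numbers are shares of 0.25 m and turn numbers shares of 360 degrees, none past 1 either way. Its arguments: {"type":"object","properties":{"commands":{"type":"array","items":{"type":"array","items":{"type":"array","items":{"type":"number","minimum":-1,"maximum":1}}}},"grip":{"type":"number"}},"required":["commands"]}

```bash
mkdir -p pics; python3 - <<'E'
from bench import robot, imaging
import cv2, numpy as np
print(robot.get_obs())
for n in ["scene","top","wrist"]:
    s=imaging.snapshot(n)
    cv2.imwrite(f"pics/{n}0.png",s["pixels"][:,:,::-1]); np.savez(f"{n}0.npz",**s)
    print(n,s["mtx"],np.round(s["extrinsics"],4),[k for k in s])
E
```

```text
{'time': 0.0, 'joint_positions': array([-1.37210766e+00,  8.79176478e-02,  1.37224442e+00, -1.07126109e-05,
        1.68360021e+00, -1.03103786e-01]), 'qvel': array([-0.00013002,  0.00051077,  0.0006844 , -0.0014432 ,  0.00257625,
       -0.00046188]), 'joint_torque': array([-2.35715379e-04, -3.40187824e+01, -3.02426183e+01,  7.16951396e-02,
        3.31080216e-02, -1.73124267e-04]), 'tool_pos': array([ 0.16334178, -0.52452266,  0.16672968]), 'ee_rot': array([-1.6689928 ,  1.56862667,  1.77439112]), 'wrist_force': array([-0.39547963, -0.67197558,  1.06391376]), 'wrist_torque': array([ 0.0330635 , -0.0408435 ,  0.02529357]), 'width': 0.0941321898878126}
scene [[427.15266715   0.         278.54655311]
 [  0.         427.15266715 202.8165491 ]
 [  0.           0.           1.        ]] [[-0.8534  0.5211  0.0139  0.4124]
 [-0.3804 -0.6406  0.667   0.1696]
 [ 0.3565  0.5639  0.7449 -1.1518]
 [ 0.      0.      0.      1.    ]] ['pixels', 'z_map', 'mtx', 'extrinsics']
top [[386.58643622   0.         276.89325558]
 [  0.         386.58643622 215.67309373]
 [  0.           0.           1.        ]] [[-0.025  -0.9997 -0.007   0.0124]
 [ 0.9933 -0.0256  0.1128 -0.4668]
 [-0.113  -0.0041  0.9936 -1.031 ]
 [ 0.      0.      0.      1.    ]] ['pixels', 'z_map', 'mtx', 'extrinsics']
wrist [[341.38157848   0.         280.51259956]
 [  0.         341.38157848 211.25303664]
 [  0.           0.           1.        ]] [[ 0.297  -0.9549 -0.0019 -0.5498]
 [ 0.9192  0.2865 -0.2703  0.0278]
 [ 0.2587  0.0785  0.9628 -0.3924]
 [ 0.      0.      0.      1.    ]] ['pixels', 'z_map', 'mtx', 'extrinsics']
```

View pics/top0.png

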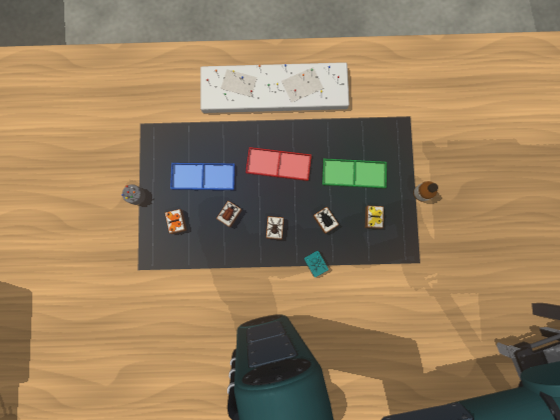

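View pics/scene0.png

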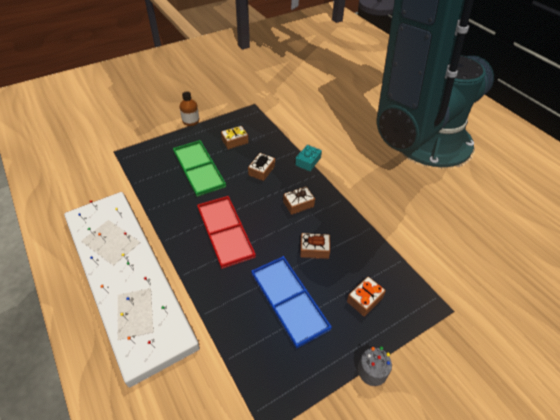

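View pics/wrist0.png

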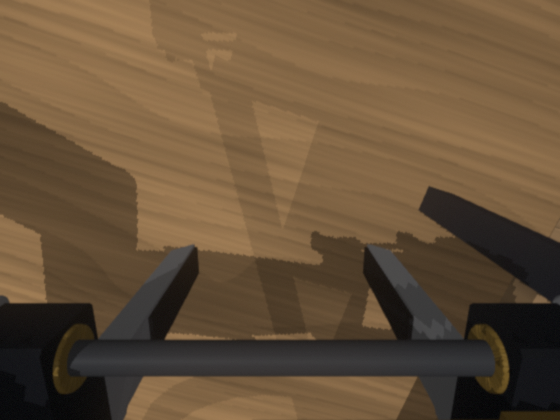

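Top view: blue tray (203,177), red (279,164), green (354,173). The specimens lie in a row at orange butterfly (175,221), brown beetle (229,213), spider (275,228), black beetle (326,219) and yellow butterfly (375,217). The decoy is at (317,264), the pincushion at (133,194) and the bottle at (427,190).

```bash
cat > h.py <<'E'
import numpy as np, cv2
from scipy.spatial.transform import Rotation as R
def ray(px,s,z):
    """pixels Nx2 -> world points on plane z"""
    px=np.atleast_2d(np.asarray(px,float)); K=s["mtx"]; E=s["extrinsics"]
    d=np.c_[(px[:,0]-K[0,2])/K[0,0],-(px[:,1]-K[1,2])/K[1,1],-np.ones(len(px))]
    Rm=E[:3,:3]; C=-Rm.T@E[:3,3]; D=d@Rm
    return C+D*((z-C[2])/D[:,2])[:,None]
def cloud(s):
    h,w=s["z_map"].shape; u,v=np.meshgrid(np.arange(w),np.arange(h)); K=s["mtx"];E=s["extrinsics"];Z=s["z_map"]
    c=np.stack([(u-K[0,2])/K[0,0]*Z,-(v-K[1,2])/K[1,1]*Z,-Z],-1)
    return (c-E[:3,3])@E[:3,:3]
def rect(P):
    (c,(a,b),th)=cv2.minAreaRect(P[:,:2].astype(np.float32)*1000)
    if a<b: a,b,th=b,a,th+90
    return np.round(c,1),round(a,1),round(b,1),round((th+90)%180-90,1)  # long-axis angle
def tool(o):
    M=R.from_euler('xyz',o["ee_rot"]).as_matrix()
    return M
E
python3 - <<'E'
from h import *
s=dict(np.load("top0.npz")); W=cloud(s); hsv=cv2.cvtColor(s["pixels"],cv2.COLOR_RGB2HSV)
print("table z",np.median(W[230:260,160:250,2]))
z=W[:,:,2]; roi=np.zeros(z.shape,bool); roi[120:285,120:445]=1
m=((z>0.018)&roi&(s["z_map"]>0)).astype(np.uint8)
n,l,st,c=cv2.connectedComponentsWithStats(m)
for i in range(1,n):
    if st[i,4]<50: continue
    P=W[l==i]; 
    print("obj",np.round(c[i]),st[i,4],rect(P),"top",np.round(np.percentile(P[:,2],[10,50,98]),4))
# trays
for nm,lo,hi in [("blue",105,125),("green",50,75),("red",0,0)]:
    H,S,V=cv2.split(hsv)
    hm=((H>=lo)&(H<=hi)) if nm!="red" else ((H<8)|(H>172))
    mm=(hm&(S>80)&(V>60)&roi).astype(np.uint8); mm[195:]=0
    n,l,st,c=cv2.connectedComponentsWithStats(mm); i=1+np.argmax(st[1:,4])
    cn=max(cv2.findContours((l==i).astype(np.uint8),0,2)[0],key=cv2.contourArea)[:,0]
    print(nm,st[i],rect(ray(cn,s,0.012)))
# white cards
mm=((hsv[:,:,1]<50)&(hsv[:,:,2]>140)&roi).astype(np.uint8)
mm=cv2.morphologyEx(mm,cv2.MORPH_CLOSE,np.ones((3,3)))
n,l,st,c=cv2.connectedComponentsWithStats(mm)
for i in range(1,n):
    if st[i,4]<40: continue
    P=np.argwhere(l==i)[:,::-1]
    print("card",np.round(c[i]),st[i,4],rect(ray(P,s,0.028)))
E
```

```text
table z 0.0009375236788806407
obj [426. 190.] 344 (array([ 523.4, -401.1]), 48.1, 42.5, 19.6) top [0.0337 0.0613 0.0919]
obj [132. 194.] 329 (array([537.5, 395.8]), 50.4, 49.1, 20.6) top [0.0305 0.0415 0.0659]
obj [228. 213.] 358 (array([477.2, 134.1]), 60.0, 43.7, -34.5) top [0.0259 0.0295 0.0412]
obj [374. 216.] 372 (array([ 459.1, -264.7]), 60.5, 44.4, -3.5) top [0.0259 0.03   0.0349]
obj [325. 219.] 360 (array([ 453.6, -131.2]), 59.6, 44.4, 31.8) top [0.0265 0.0299 0.0411]
obj [174. 221.] 363 (array([460.6, 282.7]), 61.0, 45.0, 12.2) top [0.0265 0.0296 0.0345]
obj [274. 227.] 355 (array([436. ,   9.1]), 60.2, 43.7, -6.8) top [0.0264 0.0294 0.0411]
obj [316. 263.] 368 (array([ 335. , -100.6]), 59.9, 44.2, 27.8) top [0.0263 0.0296 0.0407]
blue [ 170  162   65   29 1754] (array([586. , 207.5]), 181.0, 78.3, 87.4)
green [ 322  158   65   31 1753] (array([ 583.9, -218.9]), 179.9, 78.3, 85.6)
red [ 245  147   67   34 1745] (array([616.5,  -6.8]), 180.4, 78.6, 81.4)
card [228. 213.] 141 (array([477.5, 133.3]), 53.9, 38.3, -34.5)
card [326. 220.] 144 (array([ 453.4, -132.8]), 54.4, 38.1, 31.6)
card [274. 227.] 209 (array([436.1,   9.2]), 54.6, 38.1, -1.5)
card [180. 225.] 43 (array([448.8, 264.4]), 35.9, 19.2, -18.3)
```

```bash
cat >> h.py <<'E'
def plan(x,y,z,ang,rows_shift=0.15):
    from bench import robot
    o=robot.get_obs(); M=tool(o); p=o["tool_pos"]
    yaw=np.degrees(np.arctan2(M[1,1],M[0,1])); q=o["joint_positions"]
    print("t",round(o["time"],2),"p",np.round(p,4),"yaw",round(yaw,2),"tilt",np.round(M[:,0],4),"w",round(o["width"],4),"F",np.round(o["wrist_force"],1),"q6",round(q[5],2))
    d0=(ang-yaw+90)%180-90
    for d in (d0,d0-180*np.sign(d0)):
        dq1=np.arctan2(y,x)-np.arctan2(p[1],p[0])
        q6=q[5]+dq1-np.radians(d)
        Rz=R.from_euler('z',d,degrees=True).as_matrix()@M
        s=Rz.T@(np.array([x,y,z])-p)/0.25; t=-d/360
        s0=M.T@(np.array([x,y,z])-p)/0.25
        print(f" turn {d:.1f}deg -> total turn {t:.4f} (rows>= {abs(d)/8.5:.1f}); shift after turn {np.round(s,4)}; shift before turn {np.round(s0,4)}; q6 pred {q6:.2f}")
E
python3 - <<'E'
from h import *
plan(0.459,-0.265,0.12,-3.5+90)
E
```

```text
t 0.15 p [ 0.1634 -0.5247  0.167 ] yaw -72.71 tilt [-3.0e-04  1.7e-03 -1.0e+00] w 0.094 F [0.7 0.1 0.3] q6 -0.1
 turn -20.8deg -> total turn 0.0578 (rows>= 2.4); shift after turn [ 0.19   -1.1086 -1.1168]; shift before turn [ 0.1892 -0.64   -1.4377]; q6 pred 1.01
 turn 159.2deg -> total turn -0.4422 (rows>= 18.7); shift after turn [0.1858 1.1093 1.1169]; shift before turn [ 0.1892 -0.64   -1.4377]; q6 pred -2.14
```

drive_tool --commands '[[[0,0,0,0.0193],[0,0,0,0.0193],[0,0,0,0.0192],[0,0,0,0]]]'

```text
time: 0.55
tool_pos: [0.1634, -0.5249, 0.1675]
ee_rot: [-1.297, 1.57, 1.783]
wrist_force: [-0.3, 0.4, 0.1]
width: 0.0939
```

```bash
python3 - <<'E'
from h import *
plan(0.459,-0.265,0.12,86.5)
E
```

```text
t 0.55 p [ 0.1634 -0.5249  0.1675] yaw -93.5 tilt [-2.e-04  7.e-04 -1.e+00] w 0.0939 F [-0.3  0.4  0.1] q6 0.26
 turn 0.0deg -> total turn -0.0000 (rows>= 0.0); shift after turn [ 0.1904 -1.1098 -1.1167]; shift before turn [ 0.1904 -1.1099 -1.1166]; q6 pred 1.01
 turn -180.0deg -> total turn 0.5000 (rows>= 21.2); shift after turn [0.1892 1.1101 1.1166]; shift before turn [ 0.1904 -1.1099 -1.1166]; q6 pred 4.15
```

drive_tool --commands '[[[0.019,-0.111,-0.1117,0],[0.019,-0.111,-0.1117,0],[0.019,-0.111,-0.1117,0],[0.019,-0.111,-0.1117,0],[0.019,-0.111,-0.1117,0],[0.019,-0.111,-0.1117,0],[0.019,-0.111,-0.1117,0],[0.019,-0.111,-0.1117,0],[0.019,-0.111,-0.1117,0],[0.019,-0.111,-0.1117,0],[0,0,0,0],[0,0,0,0]]]'

```text
time: 1.75
tool_pos: [0.4592, -0.2647, 0.1199]
ee_rot: [0.021, 1.569, 3.105]
wrist_force: [0.5, 0.1, 0.6]
width: 0.0939
```

```bash
cat > look.py <<'E'
import sys
from h import *
from bench import imaging
n,out=sys.argv[1],sys.argv[2]
s=imaging.snapshot(n); cv2.imwrite(f"pics/{out}.png",s["pixels"][:,:,::-1])
W=cloud(s); z=W[:,:,2]
if n=="wrist":
    m=((z>0.02)&(z<0.05)&(s["z_map"]>0)).astype(np.uint8)
    k,l,st,c=cv2.connectedComponentsWithStats(m)
    for i in range(1,k):
        if st[i,4]>1500: print(np.round(c[i]),st[i,4],rect(W[l==i]),np.round(np.percentile(W[l==i][:,2],[5,50,98]),4))
E
python3 - <<'E'
from h import *
plan(0.459,-0.265,0.012,86.5)
E
python3 look.py wrist w1
```

```text
t 1.75 p [ 0.4592 -0.2647  0.1199] yaw -93.29 tilt [-0.0013  0.     -1.    ] w 0.0939 F [0.5 0.1 0.6] q6 1.0
 turn -0.2deg -> total turn 0.0006 (rows>= 0.0); shift after turn [4.316e-01 1.300e-03 3.000e-04]; shift before turn [4.316e-01 1.300e-03 4.000e-04]; q6 pred 1.00
 turn 179.8deg -> total turn -0.4994 (rows>= 21.2); shift after turn [ 0.4316 -0.0013 -0.0015]; shift before turn [4.316e-01 1.300e-03 4.000e-04]; q6 pred -2.14
[283. 201.] 2938 (array([ 459.9, -267.2]), 60.2, 44.1, -4.9) [0.0272 0.0303 0.0334]
[143. 214.] 3006 (array([ 454.9, -133.7]), 60.2, 44.6, 31.8) [0.025  0.0294 0.0404]
[ 14. 241.] 1729 (array([436. ,  -3.1]), 60.8, 27.5, -9.1) [0.0218 0.0287 0.0379]
```

View pics/w1.png

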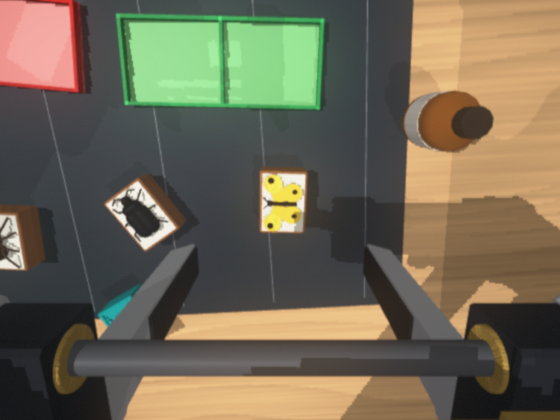

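The wrist view shows the yellow butterfly at (283,201), centred between the open fingers with clear space around it. Descending.

drive_tool --commands '[[[0.09,0.004,0,0],[0.09,0,0,0],[0.09,0,0,0.0006],[0.08,0,0,0],[0.04,0,0,0],[0.03,0,0,0],[0.012,0,0,0],[0,0,0,0]]]'

```text
time: 2.6
tool_pos: [0.4592, -0.2668, 0.0128]
ee_rot: [2.409, 1.57, -0.798]
wrist_force: [0.4, -0.2, -0.4]
width: 0.0942
```

drive_tool --commands '[[[0,0,0,0],[0,0,0,0],[0,0,0,0],[0,0,0,0],[0,0,0,0],[0,0,0,0],[0,0,0,0],[0,0,0,0]]]' --grip 0

```text
time: 3.4
tool_pos: [0.4591, -0.2663, 0.0124]
ee_rot: [0.96, 1.571, -2.247]
wrist_force: [-0.7, 0.5, -0.2]
width: 0.0334
```

```bash
python3 look.py scene s1; python3 - <<'E'
from bench import robot
print(robot.get_obs())
E
```

```text
{'time': 3.45, 'joint_positions': array([-6.32385979e-01,  1.28758524e-01,  1.64058584e+00, -4.68670928e-05,
        1.37225605e+00,  1.00358491e+00]), 'qvel': array([-4.77179467e-04,  4.36050041e-05,  1.02101625e-03,  3.81666333e-04,
        1.00780931e-04,  1.44398210e-03]), 'joint_torque': array([ 4.89160186e-03, -3.36035228e+01, -2.80827588e+01,  5.21840283e-02,
       -5.34684886e-02,  7.34831315e-05]), 'tool_pos': array([ 0.45915221, -0.26630821,  0.01234296]), 'ee_rot': array([ 0.83629191,  1.57074973, -2.37046606]), 'wrist_force': array([-0.63151475,  0.91413198,  0.0280862 ]), 'wrist_torque': array([ 0.0608295 , -0.02887594, -0.02820572]), 'width': 0.02922613625027358}
```

View pics/s1.png

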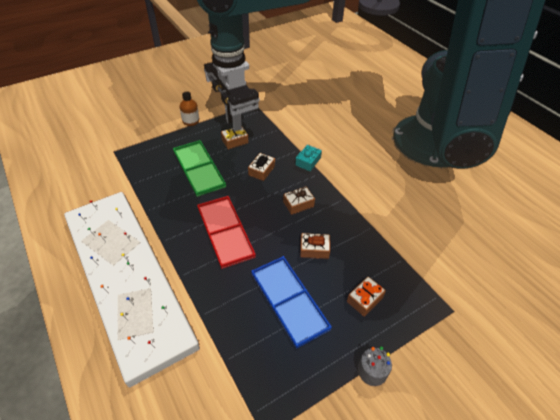

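```bash
python3 look.py wrist w2; python3 - <<'E'
from h import *
from bench import imaging,robot
o=robot.get_obs(); print(o["width"],o["tool_pos"])
s=imaging.snapshot("wrist"); E=s["extrinsics"];K=s["mtx"]
print(np.round(E,4), "cam pos",-E[:3,:3].T@E[:3,3])
for p in [o["tool_pos"],o["tool_pos"]+[0,0,.019]]:
    c=E[:3,:3]@p+E[:3,3]; print(K[0,0]*c[0]/-c[2]+K[0,2],K[1,1]*-c[1]/-c[2]+K[1,2])
s=imaging.snapshot("top"); cv2.imwrite("pics/t2.png",s["pixels"][:,:,::-1])
E
```

```text
[493. 120.] 2704 (array([ 527.9, -393.8]), 48.4, 23.4, -9.7) [0.0219 0.0375 0.0493]
[281. 238.] 5637 (array([ 460.1, -267.4]), 60.2, 44.0, -4.5) [0.0273 0.0308 0.0331]
[ 76. 261.] 6476 (array([ 454.8, -133.6]), 60.4, 45.4, 31.2) [0.0237 0.0293 0.0403]
[ 67. 400.] 2604 (array([342.5, -99.8]), 46.4, 44.7, 26.9) [0.0225 0.0287 0.0397]
0.02556462639278435 [ 0.45914485 -0.26633358  0.01235595]
[[-6.530e-02 -9.979e-01 -2.000e-04 -2.363e-01]
 [ 9.606e-01 -6.280e-02 -2.706e-01 -4.721e-01]
 [ 2.700e-01 -1.790e-02  9.627e-01 -3.714e-01]
 [ 0.000e+00  0.000e+00  0.000e+00  1.000e+00]] cam pos [ 0.53832866 -0.27208115  0.22973291]
279.74715917449225 237.30410232468142
279.67488831927056 247.80784654394046
```

View pics/w2.png

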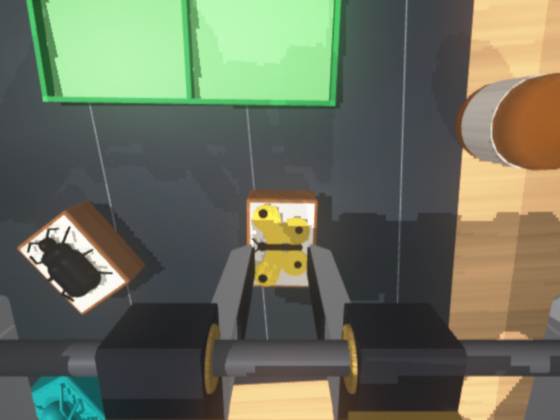

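View pics/t2.png

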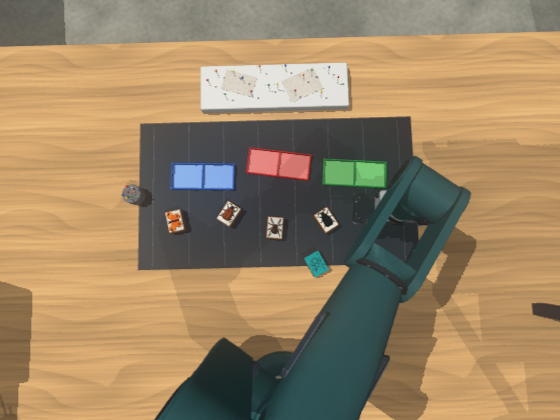

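```bash
python3 - <<'E'
from h import *
from bench import imaging,robot
s=imaging.snapshot("wrist"); W=cloud(s)
for p in [(230,255),(238,250),(225,280),(240,265),(322,250),(330,260),(320,262),(310,250),(315,245),(335,285),(280,245),(280,280)]:
    print(p,np.round(W[p[1],p[0]],4),s["pixels"][p[1],p[0]])
print(robot.get_obs()["width"])
E
```

```text
(230, 255) [ 0.4437 -0.2293  0.0008] [71 74 77]
(238, 250) [ 0.4474 -0.2355  0.0013] [72 75 77]
(225, 280) [ 0.4243 -0.2235  0.001 ] [64 68 75]
(240, 265) [ 0.47   -0.2479  0.0776] [118 117 117]
(322, 250) [ 0.4433 -0.2957  0.0009] [62 61 59]
(330, 260) [ 0.4357 -0.3011  0.002 ] [56 58 55]
(320, 262) [ 0.4677 -0.2869  0.0748] [120 120 118]
(310, 250) [ 0.4679 -0.2833  0.0591] [123 122 119]
(315, 245) [ 0.4582 -0.2886  0.0278] [113  82  57]
(335, 285) [ 0.4158 -0.3042  0.0026] [49 52 53]
(280, 245) [ 0.4611 -0.2667  0.0317] [68 58 40]
(280, 280) [ 0.4361 -0.265   0.0294] [196 190 179]
0.013380311125405782
```

```bash
python3 - <<'E'
from h import *
from bench import imaging,robot
s=imaging.snapshot("wrist"); W=cloud(s)
o=robot.get_obs(); print(o["width"],o["tool_pos"],o["wrist_force"])
P=W.reshape(-1,3); m=(P[:,2]>0.036)&(np.abs(P[:,0]-.465)<.03)&(np.abs(P[:,1]+.2665)<.06)
Q=P[m]
h,e=np.histogram(Q[:,2],bins=np.arange(.036,.16,.008)); print(h)
for a in np.arange(.036,.12,.008):
    q=Q[(Q[:,2]>=a)&(Q[:,2]<a+.008)]
    if len(q): 
        L=q[q[:,1]>-.2665]; Rr=q[q[:,1]<=-.2665]
        print(round(a,3),len(q),*[np.round(np.r_[g.min(0)[:2],g.max(0)[:2]],4) for g in (L,Rr) if len(g)])
# FK-free check at hover: earlier image
cv2.imwrite("pics/w3.png",s["pixels"][:,:,::-1])
E
```

```text
0.009577792375035364 [ 0.45917341 -0.26633115  0.01236795] [-0.9095596  -0.0025135  -0.23491148]
[   0   15  189  321  363  395  491  569  632  600  538  218  111  170
 1450]
0.044 15 [ 0.4674 -0.2604  0.47   -0.2583] [ 0.4666 -0.2778  0.4684 -0.2744]
0.052 189 [ 0.4643 -0.2607  0.4703 -0.249 ] [ 0.4619 -0.2854  0.4689 -0.2738]
0.06 321 [ 0.4522 -0.2607  0.4705 -0.2488] [ 0.4514 -0.2862  0.4691 -0.2731]
0.068 363 [ 0.4575 -0.2607  0.4707 -0.2489] [ 0.4559 -0.2861  0.4689 -0.2734]
0.076 395 [ 0.4524 -0.2606  0.4707 -0.2486] [ 0.4511 -0.2862  0.4689 -0.2731]
0.084 491 [ 0.4525 -0.2607  0.4707 -0.2486] [ 0.4514 -0.2864  0.4692 -0.2731]
0.092 569 [ 0.4518 -0.2608  0.4707 -0.2485] [ 0.4525 -0.2865  0.469  -0.2732]
0.1 632 [ 0.4516 -0.2607  0.4707 -0.2485] [ 0.4508 -0.2865  0.4691 -0.2731]
0.108 600 [ 0.4521 -0.2607  0.4709 -0.2482] [ 0.4512 -0.2865  0.469  -0.2731]
0.116 538 [ 0.4568 -0.2607  0.4705 -0.2558] [ 0.4552 -0.2793  0.4695 -0.2734]
```

View pics/w3.png

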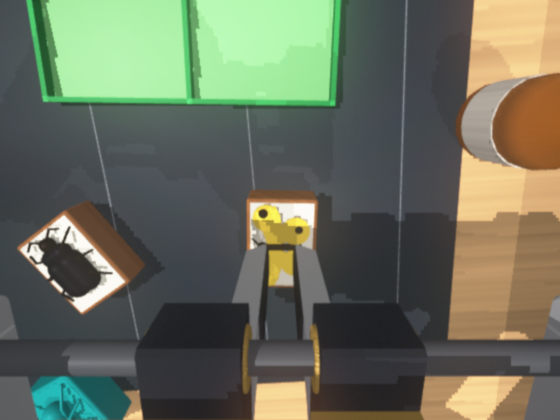

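drive_tool --commands '[[[0,0,0,0],[0,0,0,0],[0,0,0,0],[0,0,0,0],[0,0,0,0],[0,0,0,0],[0,0,0,0],[0,0,0,0],[0,0,0,0],[0,0,0,0],[0,0,0,0],[0,0,0,0]]]' --grip 1

```text
time: 4.9
tool_pos: [0.4592, -0.2663, 0.0124]
ee_rot: [1.821, 1.571, -1.385]
wrist_force: [0.4, 0.2, -0.6]
width: 0.0941
```

```bash
cat > tip.py <<'E'
from h import *
from bench import imaging,robot
def tip():
    s=imaging.snapshot("wrist"); W=cloud(s); o=robot.get_obs(); M=tool(o); p=o["tool_pos"]
    Q=(W.reshape(-1,3)-p)@M   # tool coords: x down, y jaw, z
    w=o["width"]/2
    m=(np.abs(np.abs(Q[:,1])-w-.006)<.01)&(np.abs(Q[:,2])<.02)&(Q[:,0]<0.1)&(Q[:,0]>-.1)
    for sg in (1,-1):
        q=Q[m&(np.sign(Q[:,1])==sg)]
        h,e=np.histogram(q[:,0],bins=np.arange(-.1,.041,.004)); 
        print("side",sg,"toolx hist from -100mm/4mm:",h)
    print("t",o["time"],"w",o["width"],"p",p,"F",o["wrist_force"])
    return s,Q
if __name__=="__main__": 
    print("pinch",robot.pinch_z); tip()
E
python3 tip.py
```

```text
pinch 0.0188
side 1 toolx hist from -100mm/4mm: [ 316  298  266  244  218  216  193  183  166  165  143  133  127  119
   87   37    0    0    0    0    0    0    0    0    0    0    0 1249
  200    0    0    0    0    0    0]
side -1 toolx hist from -100mm/4mm: [ 318  285  259  261  216  211  198  181  171  160  145  132  131  110
   97   29    0    0    0    0    0    0    0    0    0    0    0 1275
  162    0    0    0    0    0    0]
t 4.95 w 0.0944586030498887 p [ 0.45915612 -0.26634151  0.01237807] F [ 0.20981776 -0.58997998 -0.26091144]
```

The fingertips are about 38 mm behind the reported TCP (they closed above the insect, touching nothing), so I'll go lower by that amount, checking force on the way.

drive_tool --commands '[[[0.03,0,0,0],[0.03,0,0,0],[0.03,0,0,0],[0.02,0,0,0],[0,0,0,0]]]'

```text
time: 5.45
tool_pos: [0.4582, -0.2657, -0.0166]
ee_rot: [-0.541, 1.568, 2.535]
wrist_force: [0.3, -0.2, -0.2]
width: 0.0942
```

```bash
python3 tip.py; python3 look.py wrist w4
```

```text
pinch 0.0188
side 1 toolx hist from -100mm/4mm: [ 324  295  272  249  229  213  202  186  168  152  153  134  137  117
   92   50    0    0    0    0 1352   59    0    0    0    0    0    0
    0    0    0    0    0    0    0]
side -1 toolx hist from -100mm/4mm: [ 339  289  265  252  226  206  201  183  170  168  141  141  128  113
   90   53    0    0    0    0 1335   70    0    0    0    0    0    0
    0    0    0    0    0    0    0]
t 5.5 w 0.0939829788795753 p [ 0.45870445 -0.26598375 -0.01589958] F [-0.28673473 -0.49848719 -0.08138187]
[527. 122.] 4030 (array([ 527., -392.]), 47.6, 21.6, -4.9) [0.0219 0.0367 0.0494]
[282. 258.] 8153 (array([ 459.8, -267.2]), 60.6, 44.3, -4.8) [0.0271 0.0304 0.0331]
[ 49. 271.] 6307 (array([ 454.8, -133.6]), 60.1, 46.1, 31.2) [0.0224 0.0293 0.0401]
```

View pics/w4.png

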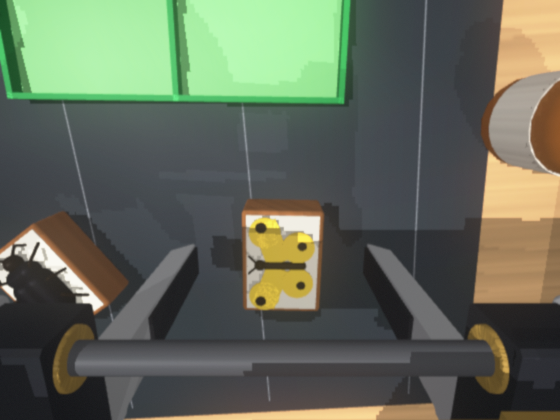

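View: block at (282,258) between fingers whose tips are at ~22 mm. Going down 9 mm more and closing.

drive_tool --commands '[[[0.02,0,0,0],[0.016,0,0,0],[0,0,0,0]]]'

```text
time: 5.85
tool_pos: [0.4587, -0.266, -0.0249]
ee_rot: [-0.508, 1.569, 2.568]
wrist_force: [-0.2, 0.7, -0.4]
width: 0.0936
```

drive_tool --commands '[[[0,0,0,0],[0,0,0,0],[0,0,0,0],[0,0,0,0],[0,0,0,0],[0,0,0,0],[0,0,0,0],[0,0,0,0],[0,0,0,0]]]' --grip 0

```text
time: 6.75
tool_pos: [0.4592, -0.2664, -0.0241]
ee_rot: [1.688, 1.571, -1.519]
wrist_force: [-0.1, -0.4, -0.6]
width: 0.0436
```

Gripped at 43.6 mm. Lifting.

drive_tool --commands '[[[-0.03,0,0,0],[-0.08,0,0,0],[-0.12,0,0,0],[-0.12,0,0,0],[-0.12,0,0,0],[-0.03,0,0,0],[0,0,0,0]]]'

```text
time: 7.45
tool_pos: [0.46, -0.2669, 0.1024]
ee_rot: [2.558, 1.567, -0.649]
wrist_force: [-0.2, 0.5, -1.6]
width: 0.0438
```

```bash
python3 - <<'E'
from h import *
plan(0.584,0.164,0.10,-2.6)
E
python3 look.py wrist w5
```

```text
t 7.45 p [ 0.46   -0.2669  0.1024] yaw -93.73 tilt [ 0.0028 -0.0021 -1.    ] w 0.0438 F [-0.2  0.5 -1.6] q6 1.0
 turn -88.9deg -> total turn 0.2469 (rows>= 10.5); shift after turn [ 0.0038 -0.4173  1.7445]; shift before turn [ 0.0074 -1.7524 -0.3827]; q6 pred 3.35
 turn 91.1deg -> total turn -0.2531 (rows>= 10.7); shift after turn [ 0.0154  0.4173 -1.7444]; shift before turn [ 0.0074 -1.7524 -0.3827]; q6 pred 0.21
[133. 222.] 3327 (array([ 454.8, -133.6]), 60.0, 44.7, 31.6) [0.0252 0.0293 0.0403]
```

View pics/w5.png

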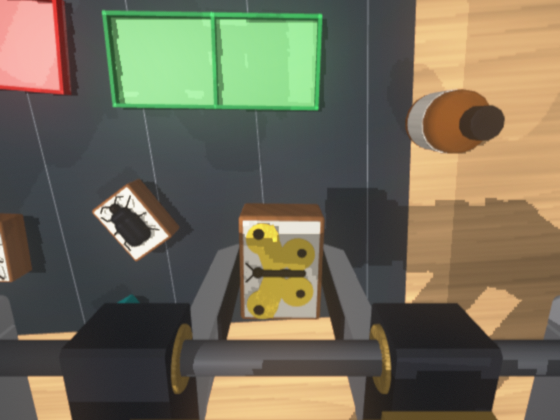

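Block is held level, tips on its upper half. Turning, then travelling to the blue tray.

drive_tool --commands '[[[0,0,0,-0.0211],[0,0,0,-0.0211],[0,0,0,-0.0211],[0,0,0,-0.0211],[0,0,0,-0.0211],[0,0,0,-0.0211],[0,0,0,-0.0211],[0,0,0,-0.0211],[0,0,0,-0.0211],[0,0,0,-0.0211],[0,0,0,-0.0211],[0,0,0,-0.0211]]]'

```text
time: 8.7
tool_pos: [0.4577, -0.2652, 0.0978]
ee_rot: [-2.15, 1.565, 2.522]
wrist_force: [0.7, -1.2, -0.9]
width: 0.0435
```

drive_tool --commands '[[[0,0.02,-0.08,0],[0,0.0348,-0.146,0],[0,0.0348,-0.146,0],[0,0.0348,-0.146,0],[0,0.0348,-0.146,0],[0,0.0348,-0.146,0],[0,0.0348,-0.146,0],[0,0.0348,-0.146,0],[0,0.0348,-0.146,0],[0,0.0348,-0.146,0],[0,0.0348,-0.146,0],[0,0.0348,-0.146,0],[0,0.015,-0.06,0],[0,0,0,0],[0,0,0,0]]]'

```text
time: 10.2
tool_pos: [0.5823, 0.1638, 0.0993]
ee_rot: [-0.953, 1.567, -2.569]
wrist_force: [-0.5, -0.7, -0.6]
width: 0.0441
```

```bash
python3 - <<'E'
from h import *
plan(0.584,0.164,-.0205,-2.6)
E
python3 look.py wrist w6
```

```text
t 10.2 p [0.5823 0.1638 0.0993] yaw -2.59 tilt [-0.0028 -0.0018 -1.    ] w 0.0441 F [-0.5 -0.7 -0.6] q6 0.23
 turn -0.0deg -> total turn 0.0000 (rows>= 0.0); shift after turn [ 0.4792  0.0083 -0.0019]; shift before turn [ 0.4792  0.0083 -0.0019]; q6 pred 0.23
 turn 180.0deg -> total turn -0.5000 (rows>= 21.2); shift after turn [ 0.4793 -0.0056 -0.    ]; shift before turn [ 0.4792  0.0083 -0.0019]; q6 pred -2.92
[123.  71.] 4729 (array([462.3, 280.9]), 60.5, 44.3, 12.5) [0.0263 0.0301 0.0332]
[524. 244.] 12789 (array([806.1, 115.1]), 188.5, 64.0, -90.0) [0.0247 0.0307 0.0326]
[168. 243.] 3173 (array([478.6, 133.2]), 60.0, 44.6, -34.3) [0.0254 0.0293 0.0402]
```

View pics/w6.png

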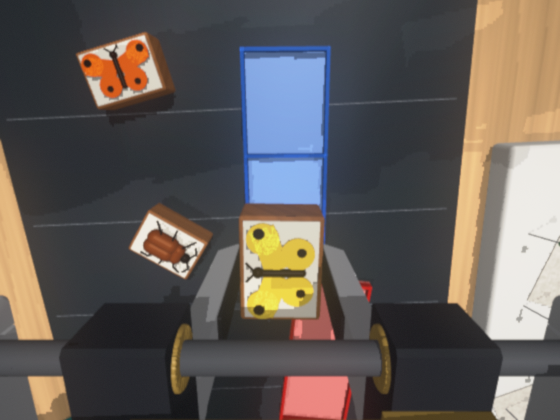

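Block level, aligned over the near blue bay; the blue tray's far end shows at rows 47–156. Quick check of the tray pose with this view.

```bash
python3 - <<'E'
from h import *
from bench import imaging
s=imaging.snapshot("wrist")
P=ray([(241,47),(330,47),(246,156),(327,156)],s,0.012); print(np.round(P[:,:2]*1000,1))
E
```

```text
[[556.7 296.7]
 [629.4 293.3]
 [554.2 208.1]
 [626.1 204.8]]
```

drive_tool --commands '[[[0.06,0.018,0,0],[0.09,0,0,0],[0.09,0,0,0],[0.09,0,0,0],[0.06,0,0,0],[0.04,0,0,0],[0.02,0,0,0],[0.01,0,0,0],[0.01,0,0,0],[0,0,0,0],[0,0,0,0]]]'

```text
time: 11.4
tool_pos: [0.5882, 0.165, -0.0159]
ee_rot: [1.712, 1.569, 0.097]
wrist_force: [-0.3, -1.1, -0.4]
width: 0.0433
```

```bash
python3 - <<'E'
from h import *
plan(0.587,0.164,-.0205,-2.2)
E
python3 look.py scene s3
```

```text
t 11.4 p [ 0.5882  0.165  -0.0159] yaw -2.57 tilt [ 1.4e-03  1.0e-04 -1.0e+00] w 0.0433 F [-0.3 -1.1 -0.4] q6 0.23
 turn 0.4deg -> total turn -0.0010 (rows>= 0.0); shift after turn [ 0.0184 -0.0047  0.0041]; shift before turn [ 0.0184 -0.0047  0.0041]; q6 pred 0.22
 turn -179.6deg -> total turn 0.4990 (rows>= 21.1); shift after turn [ 0.0184  0.0046 -0.0041]; shift before turn [ 0.0184 -0.0047  0.0041]; q6 pred 3.36
```

View pics/s3.png

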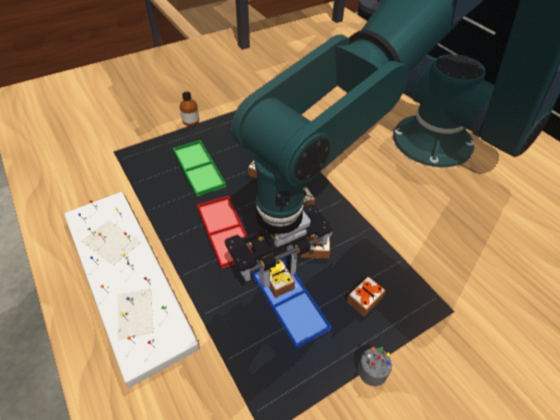

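Block is inside the near blue bay at (280,280), just above the floor. Final lowering.

drive_tool --commands '[[[0.006,0,0,0],[0.006,0,0,0],[0.004,0,0,0],[0.003,0,0,0],[0,0,0,0],[0,0,0,0]]]'

```text
time: 12.05
tool_pos: [0.5878, 0.1649, -0.0201]
ee_rot: [1.626, 1.57, 0.01]
wrist_force: [-2.3, -0.4, 5.9]
width: 0.0436
```

drive_tool --commands '[[[0,0,0,0],[0,0,0,0],[0,0,0,0],[0,0,0,0],[0,0,0,0]]]' --grip 0.75

```text
time: 12.55
tool_pos: [0.5876, 0.1648, -0.0217]
ee_rot: [-1.128, 1.57, -2.743]
wrist_force: [-0.0, 0.2, 0.1]
width: 0.0705
```

drive_tool --commands '[[[-0.04,0,0,0],[-0.08,0,0,0],[-0.12,0,0,0],[-0.12,0,0,0],[-0.12,0,0,0],[0,0,0,0]]]' --grip 1

```text
time: 13.15
tool_pos: [0.5913, 0.1656, 0.1056]
ee_rot: [1.794, 1.559, 0.178]
wrist_force: [0.4, 0.6, 0.0]
width: 0.0939
```

```bash
python3 - <<'E'
from h import *
plan(0.4615,0.2825,0.10,102.3)
E
python3 look.py wrist w7
```

```text
t 13.15 p [0.5913 0.1656 0.1056] yaw -2.58 tilt [ 0.0117  0.0021 -0.9999] w 0.0939 F [0.4 0.6 0. ] q6 0.23
 turn -75.1deg -> total turn 0.2087 (rows>= 8.8); shift after turn [ 0.0147 -0.5679  0.4078]; shift before turn [ 0.0172 -0.5401 -0.4439]; q6 pred 1.81
 turn 104.9deg -> total turn -0.2913 (rows>= 12.3); shift after turn [ 0.03    0.5674 -0.4077]; shift before turn [ 0.0172 -0.5401 -0.4439]; q6 pred -1.33
[113.  75.] 4569 (array([462.2, 280.8]), 60.6, 44.2, 12.5) [0.0262 0.03   0.0333]
[517. 226.] 12986 (array([815.4, 119.3]), 180.4, 82.2, -89.8) [0.0256 0.0308 0.0328]
[275. 207.] 3315 (array([588.3, 164.6]), 59.8, 43.9, 86.2) [0.0311 0.0342 0.0373]
[154. 239.] 2394 (array([478.6, 133.2]), 60.0, 44.7, -34.1) [0.0241 0.0293 0.0404]
```

View pics/w7.png

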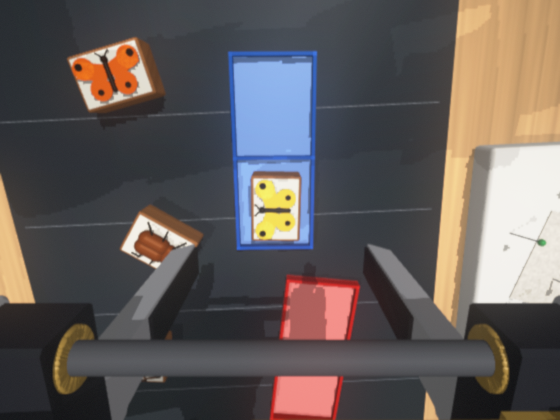

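Yellow butterfly sits squarely in the near blue bay (275,207), top 4 mm higher as expected. Next: the orange butterfly.

drive_tool --commands '[[[0,0,0,0.021],[0,0,0,0.021],[0,0,0,0.021],[0,0,0,0.021],[0,0,0,0.021],[0,0,0,0.021],[0,0,0,0.021],[0,0,0,0.021],[0,0,0,0.021],[0,0,0,0.0197],[0,-0.11,0.08,0],[0,-0.11,0.08,0],[0,-0.11,0.08,0],[0,-0.11,0.08,0],[0,-0.11,0.08,0],[0,-0.018,0.008,0],[0,0,0,0],[0,0,0,0]]]'

```text
time: 15.0
tool_pos: [0.458, 0.2811, 0.0977]
ee_rot: [0.822, 1.569, -2.106]
wrist_force: [-0.6, -0.3, 0.2]
width: 0.0939
```

```bash
python3 look.py wrist w8; python3 - <<'E'
from h import *
plan(0.4615,0.2815,-0.0245,102.4)
E
```

```text
[458.  84.] 4965 (array([588.1, 164.7]), 60.8, 44.7, 86.5) [0.0266 0.034  0.0373]
[158.  82.] 3733 (array([538.8, 395.2]), 50.7, 50.5, 12.2) [0.0303 0.0423 0.0442]
[281. 203.] 3401 (array([462., 281.]), 59.6, 44.1, 12.3) [0.0273 0.0302 0.0332]
[447. 220.] 3466 (array([478.6, 133.6]), 60.2, 44.9, -34.4) [0.0244 0.0293 0.0403]
t 15.05 p [0.4583 0.281  0.0979] yaw -77.78 tilt [-6.e-04 -1.e-03 -1.e+00] w 0.0942 F [-0.1  0.2 -0. ] q6 1.8
 turn 0.2deg -> total turn -0.0005 (rows>= 0.0); shift after turn [ 4.896e-01  2.000e-04 -1.320e-02]; shift before turn [ 4.896e-01  2.000e-04 -1.320e-02]; q6 pred 1.80
 turn -179.8deg -> total turn 0.4995 (rows>= 21.2); shift after turn [ 0.4897 -0.001   0.0124]; shift before turn [ 4.896e-01  2.000e-04 -1.320e-02]; q6 pred 4.94
```

View pics/w8.png

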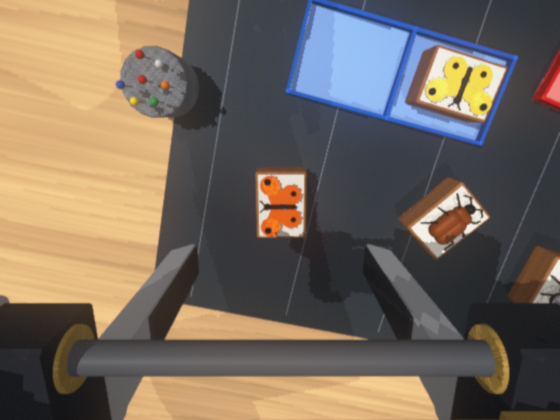

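Orange butterfly at (281,203), centred in the jaws, pincushion well clear at (155,82). Descend and grip.

drive_tool --commands '[[[0.06,0,-0.014,0],[0.1,0,0,0],[0.1,0,0,0],[0.1,0,0,0],[0.06,0,0,0],[0.04,0,0,0],[0.02,0,0,0],[0.01,0,0,0],[0,0,0,0],[0,0,0,0]]]'

```text
time: 16.05
tool_pos: [0.462, 0.2829, -0.023]
ee_rot: [-2.971, 1.569, 0.385]
wrist_force: [0.3, 0.5, -0.0]
width: 0.0941
```

drive_tool --commands '[[[0,0,0,0],[0,0,0,0],[0,0,0,0],[0,0,0,0],[0,0,0,0],[0,0,0,0],[0,0,0,0],[0,0,0,0],[0,0,0,0]]]' --grip 0

```text
time: 16.95
tool_pos: [0.4612, 0.2825, -0.0239]
ee_rot: [1.202, 1.571, -1.725]
wrist_force: [0.1, -0.3, -0.8]
width: 0.0437
```

drive_tool --commands '[[[-0.03,0,0,0],[-0.08,0,0,0],[-0.12,0,0,0],[-0.12,0,0,0],[-0.12,0,0,0],[-0.03,0,0,0],[0,0,0,0]]]'

```text
time: 17.65
tool_pos: [0.4622, 0.2831, 0.1027]
ee_rot: [-2.92, 1.567, 0.436]
wrist_force: [0.4, -0.2, -0.9]
width: 0.0436
```

```bash
python3 - <<'E'
from h import *
plan(0.5905,0.2505,0.10,-2.2)
E
```

```text
t 17.65 p [0.4622 0.2831 0.1027] yaw -77.71 tilt [ 0.0032  0.0015 -1.    ] w 0.0436 F [ 0.4 -0.2 -0.9] q6 1.8
 turn 75.5deg -> total turn -0.2098 (rows>= 8.9); shift after turn [0.0101 0.518  0.1107]; shift before turn [ 0.0123  0.2367 -0.4738]; q6 pred 0.34
 turn -104.5deg -> total turn 0.2902 (rows>= 12.3); shift after turn [ 0.0116 -0.5179 -0.1106]; shift before turn [ 0.0123  0.2367 -0.4738]; q6 pred 3.48
```

drive_tool --commands '[[[0,0,0,-0.021],[0,0,0,-0.021],[0,0,0,-0.021],[0,0,0,-0.021],[0,0,0,-0.021],[0,0,0,-0.021],[0,0,0,-0.021],[0,0,0,-0.021],[0,0,0,-0.021],[0,0,0,-0.0208],[0,0.1,0.022,0],[0,0.12,0.025,0],[0,0.12,0.025,0],[0,0.12,0.025,0],[0,0.058,0.0137,0],[0,0,0,0],[0,0,0,0]]]'

```text
time: 19.35
tool_pos: [0.588, 0.2497, 0.0987]
ee_rot: [-1.296, 1.566, -2.905]
wrist_force: [0.4, 0.2, -0.5]
width: 0.0437
```

```bash
python3 look.py wrist w9; python3 - <<'E'
from h import *
plan(0.5905,0.2505,-0.0165,-2.2)
E
```

```text
[208.  29.] 3418 (array([538.9, 389.6]), 51.3, 39.2, -2.0) [0.0308 0.0423 0.0442]
[518. 288.] 7320 (array([809. , 159.6]), 100.5, 69.2, -89.8) [0.0244 0.0306 0.0323]
t 19.4 p [0.5879 0.2501 0.0994] yaw -2.16 tilt [-3.4e-03 -7.0e-04 -1.0e+00] w 0.0438 F [ 0.3 -0.3 -0.2] q6 0.35
 turn -0.0deg -> total turn 0.0001 (rows>= 0.0); shift after turn [ 0.4634  0.0117 -0.0023]; shift before turn [ 0.4634  0.0117 -0.0023]; q6 pred 0.35
 turn 180.0deg -> total turn -0.4999 (rows>= 21.2); shift after turn [ 0.4635 -0.0086  0.0015]; shift before turn [ 0.4634  0.0117 -0.0023]; q6 pred -2.79
```

View pics/w9.png

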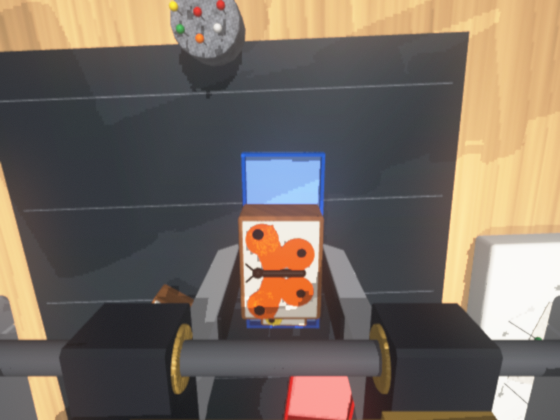

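Orange block aligned over the far blue bay. Lowering, releasing.

drive_tool --commands '[[[0.06,0.009,0,0],[0.1,0,0,0],[0.1,0,0,0],[0.09,0,0,0],[0.06,0,0,0],[0.03,0,0,0],[0.02,0,0,0],[0.008,0,0,0],[0.006,0,0,0],[0.006,0,0,0],[0.004,0,0,0],[0,0,0,0],[0,0,0,0]]]'

```text
time: 20.7
tool_pos: [0.592, 0.25, -0.0197]
ee_rot: [1.742, 1.57, 0.133]
wrist_force: [0.0, -0.3, 0.3]
width: 0.0437
```

drive_tool --commands '[[[0.003,0,0,0],[0,0,0,0]]]'

```text
time: 20.9
tool_pos: [0.5921, 0.25, -0.0199]
ee_rot: [1.753, 1.57, 0.144]
wrist_force: [-1.4, -0.4, 3.0]
width: 0.0435
```

drive_tool --commands '[[[0,0,0,0],[0,0,0,0],[0,0,0,0],[0,0,0,0],[0,0,0,0]]]' --grip 0.75

```text
time: 21.4
tool_pos: [0.5917, 0.2499, -0.0208]
ee_rot: [-0.872, 1.571, -2.481]
wrist_force: [-0.2, -0.5, -0.3]
width: 0.0705
```

drive_tool --commands '[[[-0.04,0,0,0],[-0.08,0,0,0],[-0.12,0,0,0],[-0.12,0,0,0],[-0.12,0,0,0],[0,0,0,0]]]' --grip 1

```text
time: 22.0
tool_pos: [0.5953, 0.2512, 0.1066]
ee_rot: [1.919, 1.559, 0.31]
wrist_force: [0.8, 1.2, 0.4]
width: 0.0939
```

```bash
python3 look.py wrist w10; python3 - <<'E'
from h import *
plan(0.478,0.1335,0.10,55.6)
E
```

```text
[199.  31.] 3549 (array([539.1, 391.7]), 51.1, 43.5, -2.2) [0.0316 0.0423 0.0441]
[276. 207.] 3285 (array([592.5, 249.7]), 59.6, 43.9, 88.1) [0.031  0.0343 0.0373]
[511. 272.] 6237 (array([818.7, 158. ]), 103.5, 88.6, -90.0) [0.0235 0.0306 0.0321]
[275. 292.] 2763 (array([588.7, 165. ]), 60.1, 43.5, 87.0) [0.0274 0.0339 0.0372]
t 22.05 p [0.5939 0.2506 0.1034] yaw -2.18 tilt [ 0.007   0.0022 -1.    ] w 0.0945 F [-0.3  0.4 -0.1] q6 0.35
 turn 57.8deg -> total turn -0.1605 (rows>= 6.8); shift after turn [ 0.0094 -0.6484 -0.1177]; shift before turn [ 0.0093 -0.4453  0.4858]; q6 pred -0.79
 turn -122.2deg -> total turn 0.3395 (rows>= 14.4); shift after turn [0.0177 0.6482 0.1177]; shift before turn [ 0.0093 -0.4453  0.4858]; q6 pred 2.36
```

View pics/w10.png

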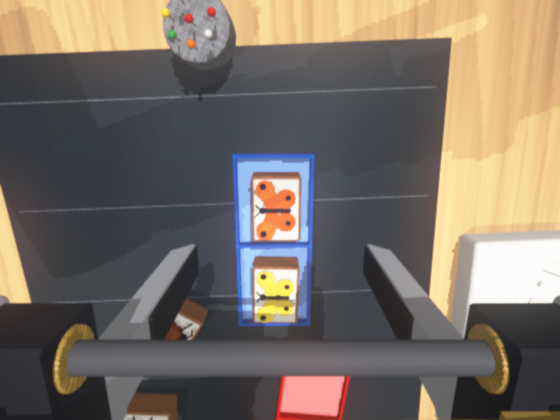

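Both butterflies lie flat in separate blue bays. Next the brown beetle.

drive_tool --commands '[[[0,0,0,-0.02],[0,0,0,-0.02],[0,0,0,-0.02],[0,0,0,-0.02],[0,0,0,-0.02],[0,0,0,-0.02],[0,0,0,-0.02],[0,0,0,-0.0205],[0,-0.1,-0.018,0],[0,-0.12,-0.022,0],[0,-0.12,-0.022,0],[0,-0.12,-0.022,0],[0,-0.12,-0.022,0],[0,-0.068,-0.012,0],[0,0,0,0],[0,0,0,0]]]'

```text
time: 23.65
tool_pos: [0.4755, 0.133, 0.0984]
ee_rot: [-2.615, 1.57, 3.067]
wrist_force: [0.9, -0.6, -0.3]
width: 0.0938
```

```bash
python3 look.py wrist w11; python3 - <<'E'
from h import *
plan(0.478,0.1335,-0.0245,55.6)
E
```

```text
[283. 209.] 3332 (array([478.2, 133.2]), 59.4, 44.1, -34.1) [0.0273 0.0295 0.0405]
[461. 240.] 3625 (array([592.2, 249.2]), 60.1, 45.2, 87.6) [0.0244 0.0338 0.0374]
[140. 245.] 2730 (array([436.4,   8.2]), 58.5, 45.3, -5.6) [0.0249 0.0292 0.0412]
t 23.7 p [0.4759 0.1333 0.0986] yaw 55.6 tilt [-9.e-04  1.e-04 -1.e+00] w 0.094 F [-0.3 -0.9 -0.5] q6 -0.81
 turn 0.0deg -> total turn -0.0000 (rows>= 0.0); shift after turn [0.4923 0.0056 0.0069]; shift before turn [0.4923 0.0056 0.0069]; q6 pred -0.81
 turn -180.0deg -> total turn 0.5000 (rows>= 21.2); shift after turn [ 0.4923 -0.0052 -0.006 ]; shift before turn [0.4923 0.0056 0.0069]; q6 pred 2.33
```

View pics/w11.png

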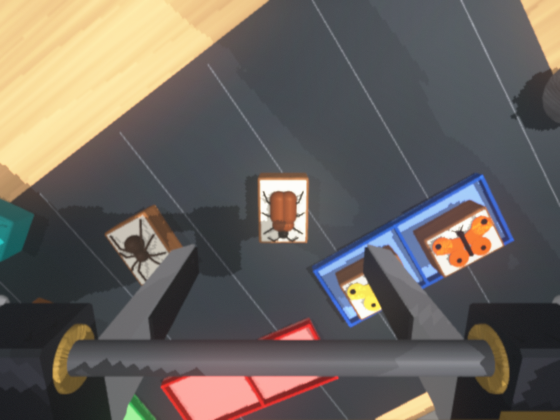

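Brown beetle at (283,209), centred; fingers will come down well short of the blue tray. Descend, grip, lift.

drive_tool --commands '[[[0.06,0.003,0.006,0],[0.1,0,0,0],[0.1,0,0,0],[0.1,0,0,0],[0.06,0,0,0],[0.04,0,0,0],[0.02,0,0,0],[0.011,0,0,0],[0,0,0,0],[0,0,0,0]]]'

```text
time: 24.7
tool_pos: [0.4784, 0.1329, -0.0225]
ee_rot: [0.718, 1.569, 0.117]
wrist_force: [-0.5, -0.5, 0.3]
width: 0.0939
```

drive_tool --commands '[[[0,0,0,0],[0,0,0,0],[0,0,0,0],[0,0,0,0],[0,0,0,0],[0,0,0,0],[0,0,0,0],[0,0,0,0],[0,0,0,0]]]' --grip 0

```text
time: 25.6
tool_pos: [0.4776, 0.1328, -0.0234]
ee_rot: [0.371, 1.571, -0.229]
wrist_force: [-1.0, 1.2, -0.3]
width: 0.0436
```

drive_tool --commands '[[[-0.03,0,0,0],[-0.08,0,0,0],[-0.12,0,0,0],[-0.12,0,0,0],[-0.12,0,0,0],[-0.03,0,0,0],[0,0,0,0]]]'

```text
time: 26.3
tool_pos: [0.4786, 0.1329, 0.103]
ee_rot: [0.719, 1.568, 0.119]
wrist_force: [-0.1, 0.5, -0.8]
width: 0.044
```

```bash
python3 - <<'E'
from h import *
a=np.radians(85.6); c=np.array([.586,-.219]); d=.0435*np.array([np.cos(a),np.sin(a)]); print(c+d,c-d)
plan(*(c+d),0.10,-4.4)
E
```

```text
[ 0.58933728 -0.17562821] [ 0.58266272 -0.26237179]
t 26.3 p [0.4786 0.1329 0.103 ] yaw 55.6 tilt [ 3.2e-03  4.0e-04 -1.0e+00] w 0.044 F [-0.1  0.5 -0.8] q6 -0.81
 turn -60.0deg -> total turn 0.1667 (rows>= 7.1); shift after turn [0.0162 0.5365 1.1963]; shift before turn [ 0.0131 -0.7678  1.0628]; q6 pred -0.33
 turn 120.0deg -> total turn -0.3333 (rows>= 14.1); shift after turn [ 0.008  -0.5365 -1.1964]; shift before turn [ 0.0131 -0.7678  1.0628]; q6 pred -3.47
```

drive_tool --commands '[[[0,0,0,0.021],[0,0,0,0.021],[0,0,0,0.021],[0,0,0,0.021],[0,0,0,0.021],[0,0,0,0.021],[0,0,0,0.021],[0,0,0,0.0197],[0,0.03,0.07,0],[0,0.06,0.134,0],[0,0.06,0.134,0],[0,0.06,0.134,0],[0,0.06,0.134,0],[0,0.06,0.134,0],[0,0.06,0.134,0],[0,0.06,0.134,0],[0,0.06,0.134,0],[0,0.0265,0.054,0],[0,0,0,0],[0,0,0,0]]]'

```text
time: 28.3
tool_pos: [0.5873, -0.1744, 0.1001]
ee_rot: [-2.127, 1.567, 2.509]
wrist_force: [-0.1, 0.5, -0.6]
width: 0.0439
```

```bash
python3 look.py wrist w12; python3 - <<'E'
from h import *
plan(.5893,-.1756,-0.0155,-4.4)
E
```

```text
[67. 12.] 1995 (array([436.3,  -7.4]), 60.6, 17.1, -3.9) [0.0224 0.0286 0.0374]
[528. 121.] 13984 (array([ 802.9, -117.3]), 185.8, 57.9, -89.7) [0.0241 0.0307 0.0327]
[124. 172.] 3712 (array([ 454.8, -133.3]), 61.1, 44.5, 31.4) [0.0263 0.0293 0.0404]
t 28.35 p [ 0.5875 -0.174   0.1007] yaw -4.35 tilt [-0.0018  0.0015 -1.    ] w 0.0437 F [0.4 0.7 0.4] q6 -0.3
 turn -0.0deg -> total turn 0.0001 (rows>= 0.0); shift after turn [0.4649 0.0084 0.0064]; shift before turn [0.4649 0.0084 0.0064]; q6 pred -0.31
 turn 180.0deg -> total turn -0.4999 (rows>= 21.2); shift after turn [ 0.4649 -0.0066 -0.0051]; shift before turn [0.4649 0.0084 0.0064]; q6 pred -3.45
```

View pics/w12.png

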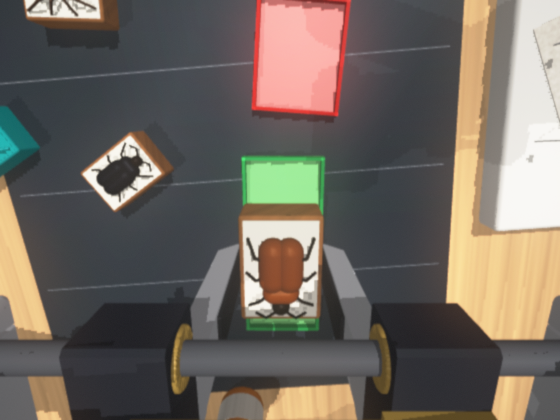

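```bash
python3 - <<'E'
from h import *
from bench import imaging
s=imaging.snapshot("wrist")
print(np.round(ray([(242,157),(325,157),(244,200),(323,200),(246,330),(319,330)],s,0.012)[:,:2]*1000,1))
E
```

```text
[[ 556.9 -128.9]
 [ 630.7 -134.6]
 [ 554.6 -168.3]
 [ 627.3 -173.9]
 [ 542.1 -305.9]
 [ 617.3 -311.5]]
```

Tray end edges at rows 157 and 330 confirm the green tray at (0.587,-0.220), 85.4°. Lowering.

drive_tool --commands '[[[0.06,0.008,0.01,0],[0.1,0,0,0],[0.1,0,0,0],[0.09,0,0,0],[0.06,0,0,0],[0.03,0,0,0],[0.02,0,0,0],[0.008,0,0,0],[0.006,0,0,0],[0.006,0,0,0],[0.004,0,0,0],[0,0,0,0],[0,0,0,0]]]'

```text
time: 29.7
tool_pos: [0.5902, -0.1785, -0.0191]
ee_rot: [1.074, 1.57, -0.574]
wrist_force: [0.5, 0.2, 0.0]
width: 0.0437
```

drive_tool --commands '[[[0.003,0,0,0],[0.002,0,0,0],[0,0,0,0]]]'

```text
time: 30.0
tool_pos: [0.5903, -0.1785, -0.0194]
ee_rot: [1.041, 1.57, -0.607]
wrist_force: [-3.0, 0.5, 5.3]
width: 0.0433
```

drive_tool --commands '[[[0,0,0,0],[0,0,0,0],[0,0,0,0],[0,0,0,0],[0,0,0,0]]]' --grip 0.75

```text
time: 30.5
tool_pos: [0.59, -0.1783, -0.0209]
ee_rot: [-1.617, 1.571, 3.018]
wrist_force: [-0.2, -1.0, -0.7]
width: 0.07
```

drive_tool --commands '[[[-0.04,0,0,0],[-0.08,0,0,0],[-0.12,0,0,0],[-0.12,0,0,0],[-0.12,0,0,0],[0,0,0,0]]]' --grip 1

```text
time: 31.1
tool_pos: [0.5936, -0.1797, 0.1064]
ee_rot: [1.265, 1.559, -0.383]
wrist_force: [0.4, 0.5, 0.8]
width: 0.094
```

```bash
python3 look.py wrist w13; python3 - <<'E'
from h import *
plan(0.4545,-0.133,0.10,121.5)
E
```

```text
[521. 114.] 16476 (array([ 809.1, -119.1]), 183.8, 71.9, -89.1) [0.0254 0.0308 0.0329]
[116. 165.] 3697 (array([ 455. , -133.3]), 60.5, 44.3, 31.4) [0.0262 0.0293 0.0403]
[276. 204.] 3300 (array([ 590.7, -178.5]), 59.4, 44.0, 85.9) [0.0311 0.0334 0.0444]
t 31.15 p [ 0.5921 -0.1792  0.1032] yaw -4.41 tilt [ 0.0066 -0.0027 -1.    ] w 0.0942 F [-0.5  0.2 -1. ] q6 -0.31
 turn -54.1deg -> total turn 0.1502 (rows>= 6.4); shift after turn [ 0.0107 -0.4451  0.3728]; shift before turn [ 0.0087 -0.5631 -0.1417]; q6 pred 0.64
 turn 125.9deg -> total turn -0.3498 (rows>= 14.8); shift after turn [ 0.0151  0.4449 -0.3729]; shift before turn [ 0.0087 -0.5631 -0.1417]; q6 pred -2.50
```

View pics/w13.png

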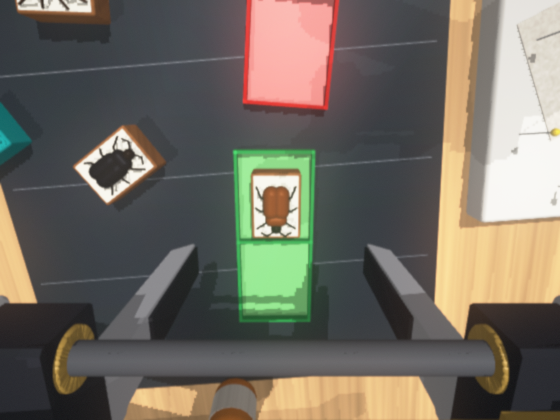

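Brown beetle is in the first green bay (276,204). Next the black beetle.

drive_tool --commands '[[[0,0,0,0.0215],[0,0,0,0.0215],[0,0,0,0.0215],[0,0,0,0.0215],[0,0,0,0.0215],[0,0,0,0.0215],[0,0,0,0.0212],[0,-0.08,0.07,0],[0,-0.11,0.09,0],[0,-0.11,0.09,0],[0,-0.095,0.08,0],[0,-0.05,0.043,0],[0,0,0,0],[0,0,0,0]]]'

```text
time: 32.55
tool_pos: [0.4522, -0.1322, 0.0985]
ee_rot: [-0.933, 1.57, 2.758]
wrist_force: [0.6, -0.1, 0.3]
width: 0.0943
```

```bash
python3 look.py wrist w14; python3 - <<'E'
from h import *
plan(0.4545,-0.133,-0.0245,121.5)
E
```

```text
[419.  95.] 4728 (array([ 590.4, -178.7]), 60.2, 44.4, 85.5) [0.0283 0.0334 0.0445]
[128. 138.] 4096 (array([437. ,   7.3]), 60.2, 44.6, -5.9) [0.026  0.0291 0.0409]
[282. 205.] 3384 (array([ 454.7, -133.3]), 60.1, 44.0, 31.6) [0.0272 0.0294 0.0403]
t 32.6 p [ 0.4526 -0.1323  0.0986] yaw -58.49 tilt [-7.e-04  2.e-04 -1.e+00] w 0.0936 F [-0.  -0.2 -0.5] q6 0.62
 turn -0.0deg -> total turn 0.0000 (rows>= 0.0); shift after turn [ 0.4925  0.0065 -0.0053]; shift before turn [ 0.4925  0.0065 -0.0053]; q6 pred 0.62
 turn 180.0deg -> total turn -0.5000 (rows>= 21.2); shift after turn [ 0.4926 -0.0059  0.0049]; shift before turn [ 0.4925  0.0065 -0.0053]; q6 pred -2.53
```

View pics/w14.png

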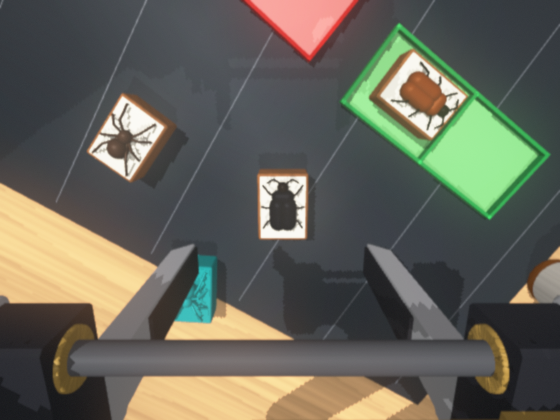

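Black beetle at (282,205), centred, decoy and tray clear of the fingers. Descend, grip, lift.

drive_tool --commands '[[[0.06,0.005,-0.005,0],[0.1,0,0,0],[0.1,0,0,0],[0.1,0,0,0],[0.06,0,0,0],[0.04,0,0,0],[0.02,0,0,0],[0.013,0,0,0],[0,0,0,0],[0,0,0,0]]]'

```text
time: 33.6
tool_pos: [0.4549, -0.133, -0.0231]
ee_rot: [2.162, 1.569, -0.43]
wrist_force: [0.4, -0.5, 0.3]
width: 0.0941
```

drive_tool --commands '[[[0,0,0,0],[0,0,0,0],[0,0,0,0],[0,0,0,0],[0,0,0,0],[0,0,0,0],[0,0,0,0],[0,0,0,0],[0,0,0,0]]]' --grip 0

```text
time: 34.5
tool_pos: [0.4541, -0.1327, -0.0239]
ee_rot: [0.157, 1.571, -2.434]
wrist_force: [0.0, -0.4, 0.1]
width: 0.0439
```

drive_tool --commands '[[[-0.03,0,0,0],[-0.08,0,0,0],[-0.12,0,0,0],[-0.12,0,0,0],[-0.12,0,0,0],[-0.03,0,0,0],[0,0,0,0]]]'

```text
time: 35.2
tool_pos: [0.4551, -0.1331, 0.1026]
ee_rot: [2.166, 1.567, -0.426]
wrist_force: [-0.1, 0.1, -1.0]
width: 0.0439
```

```bash
python3 - <<'E'
from h import *
plan(.583,-.264,0.10,-4.4)
E
```

```text
t 35.2 p [ 0.4551 -0.1331  0.1026] yaw -58.48 tilt [ 0.0032 -0.0014 -1.    ] w 0.0439 F [-0.1  0.1 -1. ] q6 0.62
 turn 54.1deg -> total turn -0.1502 (rows>= 6.4); shift after turn [0.0109 0.5501 0.4829]; shift before turn [ 0.0126  0.7137 -0.1623]; q6 pred -0.47
 turn -125.9deg -> total turn 0.3498 (rows>= 14.8); shift after turn [ 0.0096 -0.5502 -0.4829]; shift before turn [ 0.0126  0.7137 -0.1623]; q6 pred 2.67
```

drive_tool --commands '[[[0,0,0,-0.0215],[0,0,0,-0.0215],[0,0,0,-0.0215],[0,0,0,-0.0215],[0,0,0,-0.0215],[0,0,0,-0.0215],[0,0,0,-0.0212],[0,0.06,0.05,0],[0,0.1,0.09,0],[0,0.1,0.09,0],[0,0.1,0.09,0],[0,0.1,0.09,0],[0,0.09,0.073,0],[0,0,0,0],[0,0,0,0],[0,0,0,0]]]'

```text
time: 36.8
tool_pos: [0.5808, -0.2626, 0.0996]
ee_rot: [-2.04, 1.568, 2.596]
wrist_force: [0.8, 0.9, -1.3]
width: 0.0436
```

```bash
python3 look.py wrist w15; python3 - <<'E'
from h import *
plan(.583,-.264,-0.016,-4.4)
E
```

```text
[535.  67.] 6193 (array([ 792. , -162.2]), 98.8, 39.3, -86.9) [0.023  0.0305 0.0322]
[284. 106.] 4263 (array([ 590.8, -178.7]), 59.2, 44.0, 85.6) [0.0315 0.0335 0.0445]
t 36.85 p [ 0.581  -0.2626  0.1004] yaw -4.39 tilt [-1.5e-03  9.0e-04 -1.0e+00] w 0.0437 F [ 0.5  0.1 -0.5] q6 -0.44
 turn -0.0deg -> total turn 0.0000 (rows>= 0.0); shift after turn [0.4654 0.0092 0.0051]; shift before turn [0.4654 0.0092 0.0051]; q6 pred -0.44
 turn 180.0deg -> total turn -0.5000 (rows>= 21.2); shift after turn [ 0.4654 -0.0077 -0.0044]; shift before turn [0.4654 0.0092 0.0051]; q6 pred -3.58
```

View pics/w15.png

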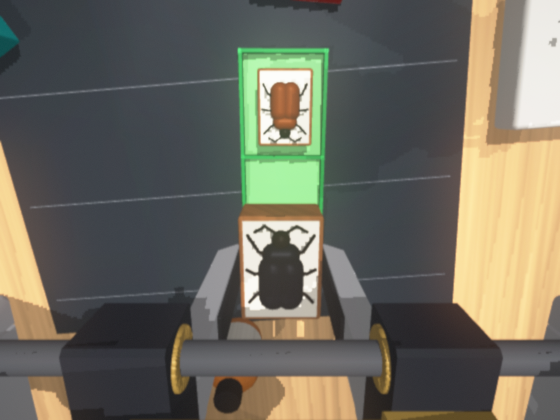

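Black beetle aligned over the second green bay; brown beetle at (284,106) is clear of the divider. Lowering.

drive_tool --commands '[[[0.06,0.007,0.003,0],[0.1,0,0,0],[0.1,0,0,0],[0.09,0,0,0],[0.06,0,0,0],[0.03,0,0,0],[0.02,0,0,0],[0.008,0,0,0],[0.006,0,0,0],[0.006,0,0,0],[0.004,0,0,0],[0.003,0,0,0],[0,0,0,0]]]'

```text
time: 38.15
tool_pos: [0.584, -0.2648, -0.0199]
ee_rot: [1.025, 1.57, -0.623]
wrist_force: [-0.5, -0.0, 2.3]
width: 0.0436
```

Contact (2.3 N). Release and retreat.

drive_tool --commands '[[[0,0,0,0],[0,0,0,0],[0,0,0,0],[0,0,0,0],[0,0,0,0]]]' --grip 0.75

```text
time: 38.65
tool_pos: [0.5836, -0.2645, -0.0207]
ee_rot: [-1.148, 1.571, -2.795]
wrist_force: [-0.0, 0.5, 0.1]
width: 0.0705
```

drive_tool --commands '[[[-0.04,0,0,0],[-0.08,0,0,0],[-0.12,0,0,0],[-0.12,0,0,0],[-0.12,0,0,0],[0,0,0,0]]]' --grip 1

```text
time: 39.25
tool_pos: [0.5869, -0.2663, 0.1067]
ee_rot: [1.132, 1.559, -0.516]
wrist_force: [-0.3, -0.5, 1.2]
width: 0.0939
```

```bash
python3 look.py wrist w16; python3 - <<'E'
from h import *
plan(0.4365,0.008,0.10,84)
E
```

```text
[527.  63.] 7769 (array([ 801.7, -163. ]), 96.0, 54.9, -89.6) [0.0243 0.0305 0.0323]
[275. 102.] 4120 (array([ 590.8, -178.8]), 59.4, 44.0, 85.5) [0.0315 0.0335 0.0445]
[276. 203.] 3312 (array([ 584.4, -265. ]), 59.8, 44.1, 85.4) [0.0311 0.0334 0.0444]
t 39.3 p [ 0.5855 -0.2656  0.1034] yaw -4.41 tilt [ 0.0064 -0.0037 -1.    ] w 0.0942 F [-0.4 -0.7 -0.2] q6 -0.44
 turn 88.4deg -> total turn -0.2456 (rows>= 10.4); shift after turn [ 0.0183  1.026  -0.7073]; shift before turn [ 0.0059 -0.6787 -1.0453]; q6 pred -1.54
 turn -91.6deg -> total turn 0.2544 (rows>= 10.8); shift after turn [ 0.0091 -1.0262  0.7073]; shift before turn [ 0.0059 -0.6787 -1.0453]; q6 pred 1.61
```

View pics/w16.png

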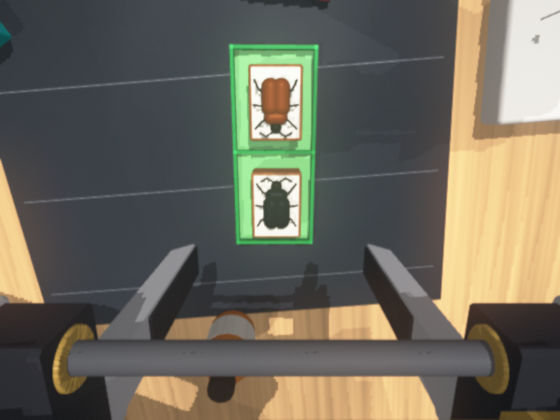

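Both beetles are in separate green bays. Now the spider.

drive_tool --commands '[[[0,0,0,0.0212],[0,0,0,0.0212],[0,0,0,0.0212],[0,0,0,0.0212],[0,0,0,0.0212],[0,0,0,0.0212],[0,0,0,0.0212],[0,0,0,0.0212],[0,0,0,0.0212],[0,0,0,0.0212],[0,0,0,0.0212],[0,0,0,0.0212]]]'

```text
time: 40.5
tool_pos: [0.5825, -0.2639, 0.0971]
ee_rot: [-0.383, 1.567, 2.649]
wrist_force: [-0.6, 0.5, 0.3]
width: 0.0942
```

drive_tool --commands '[[[0,-0.06,0.04,0],[0,-0.11,0.076,0],[0,-0.11,0.076,0],[0,-0.11,0.076,0],[0,-0.11,0.076,0],[0,-0.11,0.076,0],[0,-0.11,0.076,0],[0,-0.11,0.076,0],[0,-0.11,0.076,0],[0,-0.086,0.057,0],[0,0,0,0],[0,0,0,0]]]'

```text
time: 41.7
tool_pos: [0.4346, 0.0089, 0.0984]
ee_rot: [0.54, 1.569, -2.705]
wrist_force: [0.0, -0.1, -0.6]
width: 0.0941
```

```bash
python3 look.py wrist w17; python3 - <<'E'
from h import *
plan(0.4365,0.008,-0.0245,84)
E
```

```text
[58. 37.] 5646 (array([588. , 164.2]), 61.4, 44.4, 86.5) [0.0256 0.034  0.0375]
[281. 205.] 3338 (array([437.4,   7.5]), 59.6, 43.9, -5.6) [0.0273 0.0291 0.0409]
t 41.75 p [0.435  0.0084 0.0985] yaw -96.0 tilt [-1.1e-03 -6.0e-04 -1.0e+00] w 0.0942 F [ 0.5  0.5 -0.1] q6 1.57
 turn 0.0deg -> total turn -0.0000 (rows>= 0.0); shift after turn [ 0.4921  0.0008 -0.0066]; shift before turn [ 0.4921  0.0007 -0.0066]; q6 pred 1.56
 turn -180.0deg -> total turn 0.5000 (rows>= 21.2); shift after turn [ 0.4922 -0.0015  0.0056]; shift before turn [ 0.4921  0.0007 -0.0066]; q6 pred 4.71
```

View pics/w17.png

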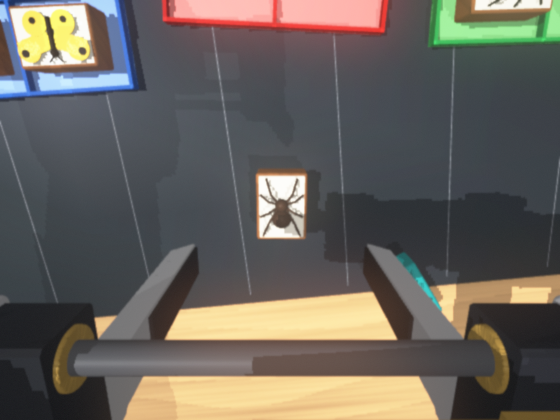

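Spider at (281,205), centred; turquoise decoy stays outside the right finger. Descend, grip, lift.

drive_tool --commands '[[[0.06,0,-0.007,0],[0.1,0,0,0],[0.1,0,0,0],[0.1,0,0,0],[0.06,0,0,0],[0.04,0,0,0],[0.02,0,0,0],[0.013,0,0,0],[0,0,0,0],[0,0,0,0]]]'

```text
time: 42.75
tool_pos: [0.4377, 0.0086, -0.0231]
ee_rot: [3.064, 1.569, -0.182]
wrist_force: [0.2, 0.0, -0.3]
width: 0.0941
```

drive_tool --commands '[[[0,0,0,0],[0,0,0,0],[0,0,0,0],[0,0,0,0],[0,0,0,0],[0,0,0,0],[0,0,0,0],[0,0,0,0],[0,0,0,0]]]' --grip 0

```text
time: 43.65
tool_pos: [0.4369, 0.0087, -0.0239]
ee_rot: [1.709, 1.571, -1.538]
wrist_force: [-0.8, -0.6, 0.4]
width: 0.0435
```

drive_tool --commands '[[[-0.03,0,0,0],[-0.08,0,0,0],[-0.12,0,0,0],[-0.12,0,0,0],[-0.12,0,0,0],[-0.03,0,0,0],[0,0,0,0]]]'

```text
time: 44.35
tool_pos: [0.4379, 0.0087, 0.1024]
ee_rot: [3.117, 1.568, -0.13]
wrist_force: [-0.3, 0.3, -1.8]
width: 0.0435
```

```bash
python3 - <<'E'
from h import *
a=np.radians(82); c=np.array([.6185,-.0075]); d=.0435*np.array([np.cos(a),np.sin(a)]); print(c+d,c-d)
plan(*(c-d),0.10,-8)
E
```

```text
[0.62455403 0.03557666] [ 0.61244597 -0.05057666]
t 44.35 p [0.4379 0.0087 0.1024] yaw -96.0 tilt [ 3.2e-03 -4.0e-04 -1.0e+00] w 0.0435 F [-0.3  0.3 -1.8] q6 1.57
 turn 88.0deg -> total turn -0.2444 (rows>= 10.4); shift after turn [0.0092 0.7244 0.1378]; shift before turn [ 0.0119  0.1629 -0.7191]; q6 pred -0.07
 turn -92.0deg -> total turn 0.2556 (rows>= 10.8); shift after turn [ 0.01   -0.7244 -0.1377]; shift before turn [ 0.0119  0.1629 -0.7191]; q6 pred 3.07
```

drive_tool --commands '[[[0,0,0,-0.0204],[0,0,0,-0.0204],[0,0,0,-0.0204],[0,0,0,-0.0204],[0,0,0,-0.0204],[0,0,0,-0.0204],[0,0,0,-0.0204],[0,0,0,-0.0204],[0,0,0,-0.0204],[0,0,0,-0.0204],[0,0,0,-0.0204],[0,0,0,-0.02]]]'

```text
time: 45.55
tool_pos: [0.4352, 0.009, 0.0984]
ee_rot: [-1.534, 1.566, 3.043]
wrist_force: [0.3, -0.9, -1.7]
width: 0.0435
```

drive_tool --commands '[[[0,0.06,0.01,0],[0,0.12,0.024,0],[0,0.12,0.024,0],[0,0.12,0.024,0],[0,0.12,0.024,0],[0,0.12,0.024,0],[0,0.064,0.008,0],[0,0,0,0],[0,0,0,0],[0,0,0,0]]]'

```text
time: 46.55
tool_pos: [0.6099, -0.0501, 0.1]
ee_rot: [-1.609, 1.568, 2.963]
wrist_force: [-0.3, -0.8, -1.2]
width: 0.0439
```

```bash
python3 look.py wrist w18; python3 - <<'E'
from h import *
plan(.6125,-.0506,-0.016,-8)
E
```

```text
[512. 165.] 30300 (array([814.7, -59.1]), 302.7, 82.0, -89.5) [0.0273 0.0309 0.0329]
[284. 399.] 1753 (array([ 585. , -256.5]), 44.6, 44.0, 85.4) [0.0233 0.0329 0.0437]
t 46.6 p [ 0.6101 -0.0501  0.1005] yaw -7.99 tilt [-1.5e-03  2.0e-04 -1.0e+00] w 0.0433 F [ 0.4 -0.3 -1.1] q6 -0.04
 turn -0.0deg -> total turn 0.0000 (rows>= 0.0); shift after turn [0.4661 0.0103 0.0006]; shift before turn [0.4661 0.0103 0.0006]; q6 pred -0.04
 turn 180.0deg -> total turn -0.5000 (rows>= 21.2); shift after turn [ 0.4661 -0.0089 -0.0005]; shift before turn [0.4661 0.0103 0.0006]; q6 pred -3.18
```

View pics/w18.png

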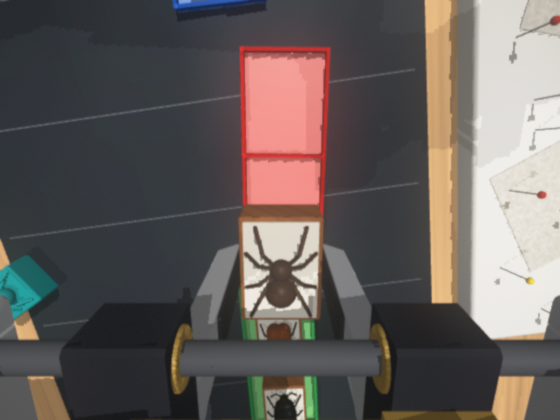

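Red tray aligned under the block (divider at row 155, same as in the earlier placings). Lowering.

drive_tool --commands '[[[0.06,0.007,0,0],[0.1,0,0,0],[0.1,0,0,0],[0.09,0,0,0],[0.06,0,0,0],[0.03,0,0,0],[0.02,0,0,0],[0.008,0,0,0],[0.006,0,0,0],[0.006,0,0,0],[0.004,0,0,0],[0.003,0,0,0],[0,0,0,0]]]'

```text
time: 47.9
tool_pos: [0.6135, -0.0509, -0.0198]
ee_rot: [1.424, 1.57, -0.287]
wrist_force: [-0.4, 0.4, 2.1]
width: 0.0438
```

drive_tool --commands '[[[0,0,0,0],[0,0,0,0],[0,0,0,0],[0,0,0,0],[0,0,0,0]]]' --grip 0.75

```text
time: 48.4
tool_pos: [0.613, -0.0509, -0.0207]
ee_rot: [-0.841, 1.571, -2.552]
wrist_force: [-0.5, 0.9, 0.2]
width: 0.07
```

drive_tool --commands '[[[-0.04,0,0,0],[-0.08,0,0,0],[-0.12,0,0,0],[-0.12,0,0,0],[-0.12,0,0,0],[-0.12,0,0,0],[0,-0.1,0,0],[0,-0.12,0,0],[0,-0.12,0,0],[0,-0.12,0,0],[0,-0.12,0,0],[0,-0.12,0,0],[0,-0.12,0,0],[0,-0.12,0,0],[0,0,0,0],[0,0,0,0]]]' --grip 1

```text
time: 50.0
tool_pos: [0.3809, -0.0182, 0.1304]
ee_rot: [1.491, 1.568, -0.22]
wrist_force: [0.9, -0.3, 0.3]
width: 0.094
```

```bash
python3 look.py top t9; python3 look.py scene s9; python3 look.py wrist w19; python3 - <<'E'
from h import *
from bench import imaging,robot
s=imaging.snapshot("top"); W=cloud(s); z=W[:,:,2]; roi=np.zeros(z.shape,bool); roi[120:285,120:445]=1
m=((z>0.022)&(z<.1)&roi&(s["z_map"]>0)).astype(np.uint8)
n,l,st,c=cv2.connectedComponentsWithStats(m)
for i in range(1,n):
    if st[i,4]>50: print(np.round(c[i]),st[i,4],rect(W[l==i]),np.round(np.percentile(W[l==i][:,2],[10,50,98]),4))
plan(.4,0,.1,0)
E
```

```text
[522. 200.] 3331 (array([613.1, -51.9]), 60.5, 45.8, 81.6) [0.0238 0.0331 0.0449]
[248. 282.] 2383 (array([ 335.9, -101.8]), 60.6, 44.2, 27.6) [0.0246 0.029  0.0408]
[294. 163.] 347 (array([612.5, -50.1]), 59.6, 44.4, 81.8) [0.0295 0.0334 0.045 ]
[340. 170.] 357 (array([ 589.1, -177. ]), 59.9, 44.5, 85.4) [0.0298 0.0339 0.0453]
[371. 171.] 361 (array([ 583.1, -262.9]), 60.5, 44.7, 85.4) [0.0301 0.0338 0.0456]
[186. 173.] 351 (array([590.1, 250. ]), 59.4, 42.9, 88.6) [0.0303 0.0338 0.0388]
[216. 174.] 358 (array([587.1, 165.9]), 60.3, 44.6, 85.6) [0.0294 0.0338 0.0385]
[426. 190.] 334 (array([ 523.3, -400.8]), 48.1, 42.3, 19.5) [0.0365 0.0618 0.0924]
[132. 194.] 319 (array([538.2, 396.6]), 50.2, 49.3, 40.8) [0.0325 0.0419 0.0644]
t 50.2 p [ 0.3812 -0.0183  0.1295] yaw -8.02 tilt [ 1.e-04 -1.e-04 -1.e+00] w 0.094 F [ 0.9 -0.5 -0.4] q6 -0.06
 turn 8.0deg -> total turn -0.0223 (rows>= 0.9); shift after turn [ 0.1181  0.0753 -0.073 ]; shift before turn [ 0.1181  0.0644 -0.0828]; q6 pred -0.15
 turn -172.0deg -> total turn 0.4777 (rows>= 20.2); shift after turn [ 0.1181 -0.0753  0.073 ]; shift before turn [ 0.1181  0.0644 -0.0828]; q6 pred 2.99
```

View pics/t9.png

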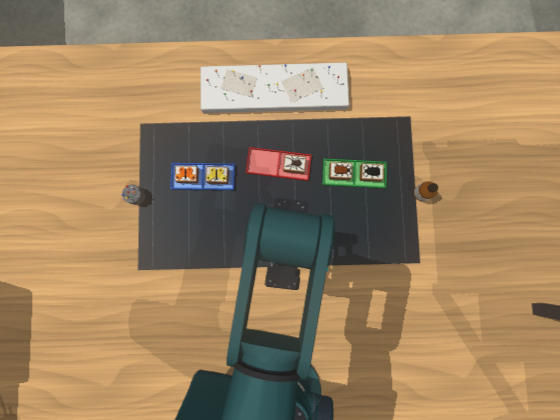

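View pics/s9.png

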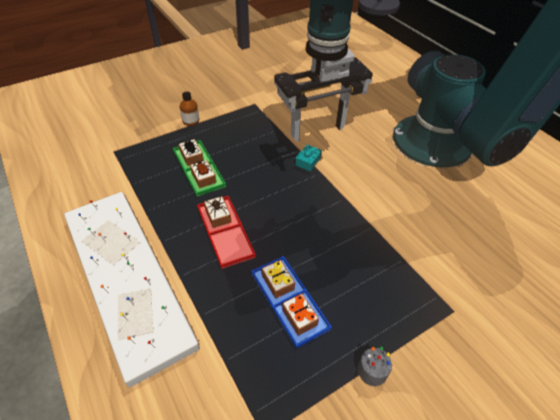

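All five specimens are flat in the correct bays: top view (186,173), (216,174), (294,163), (340,170), (371,171). The bottle and pincushion haven't moved. Handing in.

```bash
python3 - <<'E'
from bench import robot
print(robot.close_job())
E
```

```text
the job is handed in; nothing more can be done
None
```

I sorted all five specimens and handed the job in at about 50 s of the 125 s allowed. The orange and yellow butterflies are in the blue tray, the brown and black beetles in the green tray, and the spider in the red tray. Each sits in its own bay.

**Last checks:**
- **Specimens:** every block's top is about 4 mm above its starting height, which matches resting on a tray floor. Each is within about 2 mm of where I aimed it, and none looks tilted.
- **Bystanders:** the bottle and pincushion read within 1 mm of their starting positions.
- **Gripper:** it is open and clear of everything, and the turquoise decoy was not touched. The highest force I read while setting a block down was about 6 N.

**What disagreed:**
- **Fingertip height:** the fingertips are about 38 mm behind the TCP position the robot reports. My first grasp therefore closed in the air above the yellow butterfly without touching it. I measured the offset with the wrist camera and used it for every later move.
- **Tray positions:** the top and wrist cameras differed by 1–4 mm on the blue and green trays, so I aimed between the two readings. I did not measure the red tray separately from the wrist view; there I only checked that it lined up.

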